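Pack the tins in the vacuum tub, latch it and put it under the pump

TASK

Put every square tin standing on the worktop into the clear tub of the vacuum station, then close the lid, hook the wire loop over the keeper on the lid and press the lever right down so that the lid is pulled tight. After that slide the tub along its rails until the red valve on the lid sits centred under the red nozzle tip, and press the green start button on the pump. Do not press the button before then, and leave the other kitchen things where they stand.

Things in the scene. Friction and masses are not known exactly. Their poses are not given: they have to be found in the camera images.
- tin1: blue square tin with copper cap and paper band, 50 x 50 mm, 80 mm tall, 0.15 kg; origin at the centre of its underside, z up. Stands right of the tub (-y side); two to four of the four tins are present
- tin2: green square tin with copper cap and paper band, 50 x 50 mm, 80 mm tall, 0.15 kg; origin at the centre of its underside, z up. Stands right of the tub (-y side); two to four of the four tins are present
- tin3: yellow square tin with copper cap and paper band, 50 x 50 mm, 80 mm tall, 0.15 kg; origin at the centre of its underside, z up. Stands right of the tub (-y side); two to four of the four tins are present
- tin4: red square tin with copper cap and paper band, 50 x 50 mm, 80 mm tall, 0.15 kg; origin at the centre of its underside, z up. Stands right of the tub (-y side); two to four of the four tins are present
- tub_floor (a point): centre of the clear tub's inner floor, 16 mm above the worktop; axes: y along the rails towards the pump, x away from the robot, z up. Tub outside 160 (x) x 230 (y) mm, walls 4 mm, inner height 99 mm, rim at 115 mm; holds four standing tins two by two. It slides only along its y, 210 mm of travel (starts 0 to 30 mm from the near end; friction 3 N) and cannot tip
- seal (a joint): tilt of the soft rubber seal frame between rim and lid, rad: 0.028 when the lid only rests on it, about 0.010 when latched (lid pulled down some 3 mm at its front); tight means below 0.019. A spring of 100 N m/rad
- lid (a joint): angle of the lid above the seal, rad: 0 resting on the seal, 1.85 fully open (leaning back past upright). Starts open at 1.7 to 1.82. The hinge is stiff (0.35 N m) and the lid stays where it is left. Lid plate 160 x 230 x 8 mm, clear
- lid_hinge (a point): middle of the lid's hinge line on the tub's far (+x) rim, at the underside of the lid (119 mm up). Axes turn with the lid: it extends 160 mm towards its own -x; z is the outer face's normal. On the outer face: valve at y +80 mm, knob at y -60 mm, keeper at the front edge at y 0 (30 mm wide); free between y +25 and +65 mm
- knob (a point): centre of the black grip knob on the lid, 40 (x) x 24 (y) x 30 mm high, 15 mm below its top; grip it across y to slide the tub
- valve (a point): top centre of the red valve on the lid (24 mm wide, 6 mm high, white dot): the spot to bring under the nozzle
- nozzle_tip (a point): lower end of the red nozzle tip (10 mm thick) on the copper arm of the pump, fixed, 144 mm above the worktop; it clears the closed lid's valve by about 10 mm. The arm is 26 mm wide, its top 201 mm above the worktop, and runs from the tip towards +y to the pump housing
- keeper (a point): where the wire loop's bar must sit: in the groove of the steel keeper on the lid's front edge, behind its 6 mm high front lip (groove 11 mm wide in x, keeper 30 mm wide in y). Behind the groove a plate rises 30 mm above this point and stops the bar. Axes turn with the lid (x away from the robot when shut)
- bail_bar (a point): middle of the top bar of the steel wire loop; bar 8 mm thick, 72 mm long along the tub's y, two legs 50 mm long. Starts leaning out towards the robot. Pushed past upright towards the lid it falls by its own weight against the keeper's plate, behind the lip; as the lever goes down the bar drops into the groove and pulls. Its ends, beyond the lever and keeper, are free to push on
- bail_pivot (a point): pin at the foot of the wire loop, on the lever, 14 mm from the lever's pivot; the loop swings freely about it, the bar is 50 mm away
- bail (a joint): angle of the wire loop on the lever, rad; lean from upright towards the lid = bail - latch. Stops at -0.5; about 2.41 when latched
- latch (a joint): angle of the lever, rad: 0 fully open (lever points out towards the robot and 50 degrees up), 1.57+0.87 would be straight down, 2.356 fully pressed down against the tub's front; starts 0 to 0.15, friction 0.03 N m. Past about 2.1 with the loop hooked it is over centre and holds itself, resting at 2.25 to 2.36; above 2.2 counts as down
- latch_pivot (a point): lever's pivot, 16 mm in front of the tub's front wall, 92 mm above the worktop; lever 62 mm long, 26 mm wide, 4 mm thick steel, red end
- start_top (a point): top centre of the green start button (32 mm wide) on top of the pump housing (140 x 90 mm, 210 mm tall) at the +y end of the station
- start (a joint): travel of the start button, m: 0 out, 0.006 fully in (5 N); pressed means more than 0.004. Springs back
- mill: dark wooden pepper mill, 52 mm wide, 138 mm tall; a bystander, leave it alone
- oil: green oil bottle, 60 mm wide, 190 mm tall; a bystander, leave it alone
- mug: white mug, 76 mm wide, 85 mm tall; a bystander, leave it alone
- bowl: blue bowl, 120 mm wide, 50 mm tall; a bystander, leave it alone
- sugar: glass sugar jar with copper cap, 72 mm wide, 100 mm tall; a bystander, leave it alone

How it is judged:
By the outcome, as a careful person would: the job done as asked, in the order asked, and still so for the second after the job is handed in, with the robot touching nothing.
Of tin1, tin2, tin3, tin4 only 2 to 4 are there at a start; the rules pass over those that are not, and their reading is None.
At some moment in a run one of tin1, tin2, tin3, tin4 may be knocked a few centimetres aside while the robot is not near it.
Once in a run the grip may slacken for a moment while it holds something.
It also fails if it takes over 210 s, if anything falls off the work surface, if the arm or the gripper's body presses on something with over 40 N, if the wrist force passes 120 N, or if a joint passes its speed limit or range.

ROBOT

A 6-joint arm with a two-finger parallel gripper is mounted at the origin on the work surface. World frame = base frame: x ahead of the robot, y to its left, z up, the work surface at z = 0. Lengths are in m, angles in rad, forces in N, time in s.
With the tool pointing down it reaches from about 0.3 to 0.875 m from the base axis. Payload 4.2 kg.
Tool frame: the origin (TCP) lies midway between the tips of the shut fingers; the grasp point (between the pads) lies behind it (env.hold_point_z is the x of the grasp point in the tool frame, in m); x points along the fingers, z is the direction in which the jaws open and shut, and the axes are right-handed (so a half turn about x gives the same grasp; the last joint's range is limited). The gripper opens to 85 mm and grips with 20 to 120 N. Pads are 22 mm wide; open, the fingers measure 114 mm over their backs; the gripper's body (76 mm by 85 mm) begins 54 mm behind the grasp point. The pads swing forward as they close: fully open they stand 13 mm farther back than shut.
Start: joints at [-1.357, 0.32, 1.565, -0, 1.257, -0.02], TCP at [0.133, -0.559, 0.231] pointing down, gripper open.
Joint ranges: [-3.11, 3.11], [-0.84, 2.01], [0.21, 2.61], [-1.34, 4.49], [0.05, 2.63], [-2.56, 2.56]. Speed limits (rad/s): [2.57, 2.57, 3.14, 3.14, 3.14, 3.14].

INTERFACE

Orientations are given as a 3x3 rotation matrix whose columns are the frame's x, y, z axes.
In Python, from station import env gives the robot as it stands.
- The arm moves only by the tool drive_tool, never from a script. Its argument "commands" is a list of rows, each an object with "dp": the shift along the tool's x, y, z in m, a list of three; "yaw": the turn about the tool's x in rad. A call has exactly 8 rows; each row shifts and turns the commanded pose from where the row before left it, along the tool's axes as they then stand; what a row does not reach is not made up. A row lasts 1/12 s, in which the tool goes at most 41.7 mm and 7.16 degrees, less where a joint would pass 70% of its speed; a pose out of reach is approached as far as the arm can. A call with a gripper value outside its range is refused whole. "gripper" is the closure, from -1 (fully open) to 1 (shut), set as the call begins (left out, the last holds). The fingers move at their own pace and stop on an object; "force" is the grip in N (left out, the last holds). Time passes only in rows, so rows that do not move let the fingers close, or fill a call up. It gives the time, the measured TCP pose, the force and the opening at its end, in the units of the state.
- env.observe(): the state, without advancing time (a new reading comes with each control period).
- env.get_image(name): name is "scene" or "top" or "wrist"; returns a dict with "frame" (400x640x3 uint8, red, green, blue), "fx", "fy", "cx", "cy" (pixels), "k1" (the pictures are not rectified: a ray, as slopes to the right and down, at radius r is drawn at 1 + k1 r^2 times it, then the intrinsics apply), "R" (3x3) and "t" (3): a world point X has camera coordinates R X + t; the wrist camera has in their place "hand_eye" (4x4, takes a point from camera to tool coordinates, whose origin is the TCP and whose axes are the tool frame's). Camera axes: x right, y down, z forward; pixel columns grow to the right and rows downward; lengths in m; the calibration is good to about 2 mm. A picture is of the moment at which its call begins: read the wrist's pose just before it. There is no depth.
- env.close_job(): hands the job in, once; it reports no verdict.
The state is a dict: "time_s": time; "q": joint angles; "qvel": joint speeds; "tau": joint torques, N m; "tool_pos": TCP position; "eef_rot": TCP orientation; "ft_force": force on the tool from outside, world axes, zero at the start; "wrist_torque": the same for the moment, N m; "opening": finger opening in m.
Only numpy, scipy, OpenCV 4.12 (cv2) and the standard library are available. Lean on these libraries where they do the work, as an engineer would, in place of code of your own. Each camera call takes 0.05 s, during which the arm holds its last target.

## Working session

There is one attempt and no reset: what is moved stays moved. The work goes in short steps, Python scripts to look and compute and a tool call to move; the robot and the scene stay as the last step left them, time stands still between calls to the robot, and variables do not carry over. Pictures are saved under pics/ and viewed, and the job is handed in when it is done.

Besides the shell and the picture viewer there is one more tool, called after "Request:" as a command line: name --argument value ..., lists and objects as JSON in quotes. drive_tool: Moves the arm, as the interface text tells. Its arguments: {"type":"object","properties":{"commands":{"type":"array"},"gripper":{"type":"number"},"force":{"type":"number"}},"required":["commands"]}

```bash
ls; mkdir -p pics; python3 - <<'E'
from station import env
import cv2
o=env.observe();print({k:(v if not hasattr(v,'round') else v) for k,v in o.items()})
print(env.hold_point_z)
for n in ["scene","top","wrist"]:
    d=env.get_image(n)
    cv2.imwrite(f"pics/{n}0.png",cv2.cvtColor(d["frame"],cv2.COLOR_RGB2BGR))
    print(n,{k:v for k,v in d.items() if k!="frame"})
E
```

```text
pics
{'time_s': 0.0, 'q': array([-1.35699684e+00,  3.20262638e-01,  1.56571270e+00, -3.22413655e-06,
        1.25737747e+00, -2.00097426e-02]), 'qvel': array([-0.0013948 , -0.00067438, -0.00151935, -0.00098684, -0.00045905,
       -0.00050719]), 'tau': array([ 3.24853645e-04, -4.15513945e+01, -2.34158528e+01, -1.70497924e-04,
        8.11878999e-03,  1.25687396e-06]), 'tool_pos': array([ 0.13310914, -0.55887733,  0.23048599]), 'eef_rot': array([[-3.76456680e-04,  9.72790689e-01,  2.31685421e-01],
       [ 1.71942687e-03,  2.31685725e-01, -9.72789170e-01],
       [-9.99998451e-01,  3.21531557e-05, -1.75986208e-03]]), 'ft_force': array([0.55619723, 0.02515013, 0.03843677]), 'wrist_torque': array([-0.00996403, -0.02599197, -0.06838565]), 'opening': 0.08567056382668183}
-0.0187
scene {'fx': 392.0845264159528, 'fy': 392.0845264159528, 'cx': 318.62341520518277, 'cy': 189.64044186916308, 'k1': -0.03222892997367939, 'R': array([[ 0.58201625,  0.81308507, -0.01223766],
       [ 0.66690287, -0.48588015, -0.56494339],
       [-0.46529308,  0.3206449 , -0.82503891]]), 't': array([-0.24974857, -0
[... 154 characters left out ...]
66289, 'R': array([[-0.02391915, -0.99962626,  0.01323651],
       [-0.98764193,  0.02157686, -0.15523485],
       [ 0.15489123, -0.01678602, -0.98778891]]), 't': array([-0.06840364,  0.52367289,  1.55145413])}
wrist {'fx': 295.5807828150355, 'fy': 295.5807828150355, 'cx': 320.7865666769041, 'cy': 203.83373802023655, 'k1': -0.04431877354468565, 'hand_eye': array([[ 4.05487624e-04, -3.01409516e-01,  9.53494698e-01,
        -1.41852740e-01],
       [-8.87532952e-04, -9.53494510e-01, -3.01409078e-01,
         7.71773219e-02],
       [ 9.99999524e-01, -7.24040313e-04, -6.54141100e-04,
        -4.37671978e-04],
       [ 0.00000000e+00,  0.00000000e+00,  0.00000000e+00,
         1.00000000e+00]])}
```

View pics/scene0.png

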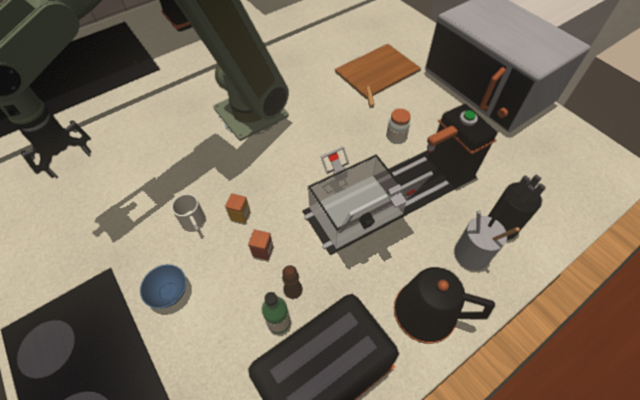

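View pics/top0.png

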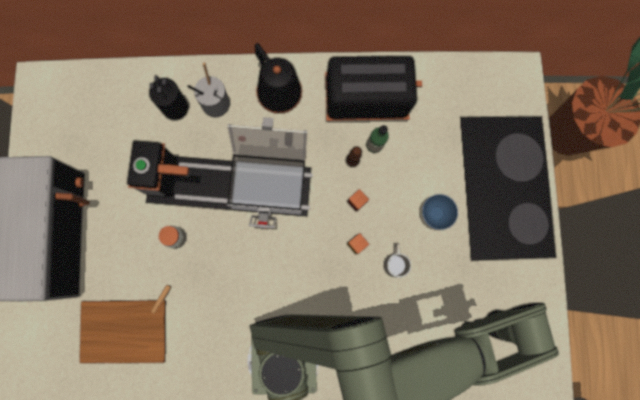

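View pics/wrist0.png

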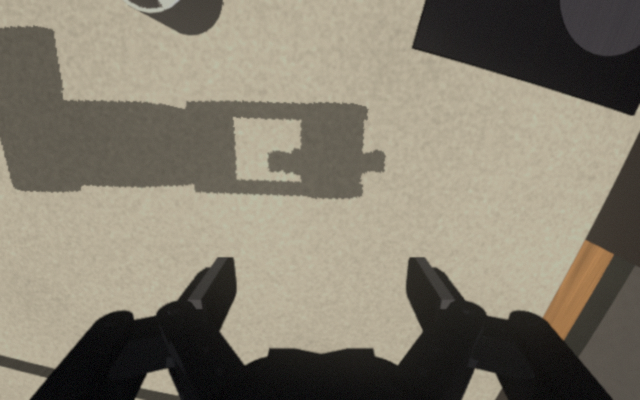

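The top view shows copper tin caps at (358,200) and (358,243). In the scene view the same two tins are at (261,245), with a red side, and (237,208), with a yellow side. The tub has its lid open, and the pump is on the left of the top view.

```bash
cat > h.py <<'E'
from station import env
import numpy as np, cv2
def cam(n):
    o=env.observe(); d=env.get_image(n)
    K=np.array([[d["fx"],0,d["cx"]],[0,d["fy"],d["cy"]],[0,0,1]])
    if n=="wrist":
        H=d["hand_eye"]; Rt=o["eef_rot"]; 
        Rwc=Rt@H[:3,:3]; c=Rt@H[:3,3]+o["tool_pos"]
        R=Rwc.T; t=-R@c
    else: R,t=d["R"],d["t"]
    return dict(f=d["frame"],K=K,k=np.array([d["k1"],0,0,0.]),R=R,t=t,c=-R.T@t)
def rays(C,px):
    p=cv2.undistortPoints(np.array(px,float).reshape(-1,1,2),C["K"],C["k"]).reshape(-1,2)
    v=np.c_[p,np.ones(len(p))]@C["R"]
    return v/np.linalg.norm(v,axis=1)[:,None]
def onz(C,px,z):
    v=rays(C,px); return C["c"]+v*((z-C["c"][2])/v[:,2])[:,None]
def onx(C,px,x):
    v=rays(C,px); return C["c"]+v*((x-C["c"][0])/v[:,0])[:,None]
def proj(C,X):
    return cv2.projectPoints(np.array(X,float).reshape(-1,1,3),cv2.Rodrigues(C["R"])[0],C["t"],C["K"],C["k"])[0].reshape(-1,2)
def tri(Cs,pxs):
    A=np.zeros((3,3));b=np.zeros(3)
    for C,p in zip(Cs,pxs):
        v=rays(C,[p])[0];P=np.eye(3)-np.outer(v,v);A+=P;b+=P@C["c"]
    X=np.linalg.solve(A,b); 
    return X,[float(np.linalg.norm(proj(C,X)[0]-p)) for C,p in zip(Cs,pxs)]
def save(f,name,crop=None,s=1):
    if crop: x0,y0,x1,y1=crop; f=f[y0:y1,x0:x1]
    f=cv2.resize(f,None,fx=s,fy=s,interpolation=cv2.INTER_CUBIC)
    cv2.imwrite("pics/"+name+".png",cv2.cvtColor(f,cv2.COLOR_RGB2BGR))
np.set_printoptions(precision=4,suppress=True)
E
python3 - <<'E'
from h import *
T=cam("top");S=cam("scene")
save(T["f"],"topz",(120,110,420,290),2.6)
save(S["f"],"scz",(160,90,520,330),2.2)
hsv=cv2.cvtColor(T["f"],cv2.COLOR_RGB2HSV)
m=cv2.inRange(hsv,(4,120,90),(16,255,255))
n,l,st,ce=cv2.connectedComponentsWithStats(m)
for i in range(1,n):
    if st[i,4]>40:
        print(st[i],ce[i],onz(T,[ce[i]],0.08)[0])
        if 330<ce[i][0]<420:
            c=cv2.minAreaRect(np.argwhere(l==i)[:,::-1].astype(np.float32)); b=onz(T,cv2.boxPoints(c),0.08); print(c[2],b[:,:2], np.degrees(np.arctan2(b[1,1]-b[0,1],b[1,0]-b[0,0])))
E
```

```text
[    0     0   640    86 36319] [321.5812  28.6451] [ 1.0907 -0.1499  0.08  ]
[273  66   8   7  41] [276.4146  68.9756] [0.947  0.0051 0.08  ]
[ 546   79   94  129 7124] [599.5451 145.47  ] [ 0.6675 -1.0774  0.08  ]
[ 0 94 12 10 71] [ 6.4789 97.6901] [0.8754 0.9222 0.08  ]
[158 164  30  11 257] [172.1829 169.2451] [0.613 0.345 0.08 ]
[ 75 178   6   9  43] [ 77.814 181.907] [0.5788 0.6535 0.08  ]
[349 190  19  19 205] [358.2049 199.1805] [ 0.5027 -0.2489  0.08  ]
45.0 [[ 0.5024 -0.2179]
 [ 0.5339 -0.2511]
 [ 0.5026 -0.2802]
 [ 0.4713 -0.2469]] -46.475592261843204
[ 56 193  17   7  93] [ 63.5484 195.7312] [0.5346 0.6989 0.08  ]
[159 227  19  18 278] [168.2626 235.446 ] [0.4004 0.3536 0.08  ]
[348 234  20  19 225] [357.6311 243.3111] [ 0.3627 -0.2415  0.08  ]
49.39870071411133 [[ 0.3648 -0.2078]
 [ 0.396  -0.2467]
 [ 0.3606 -0.2751]
 [ 0.3296 -0.2363]] -51.197961680237874
[  80  286   90   77 5164] [122.8646 330.9423] [0.1075 0.4923 0.08  ]
[ 569  311   71   89 5632] [605.3301 356.1058] [-0.0198 -1.0231  0.08  ]
```

```bash
echo
```

```text
(no output)
```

View pics/topz.png

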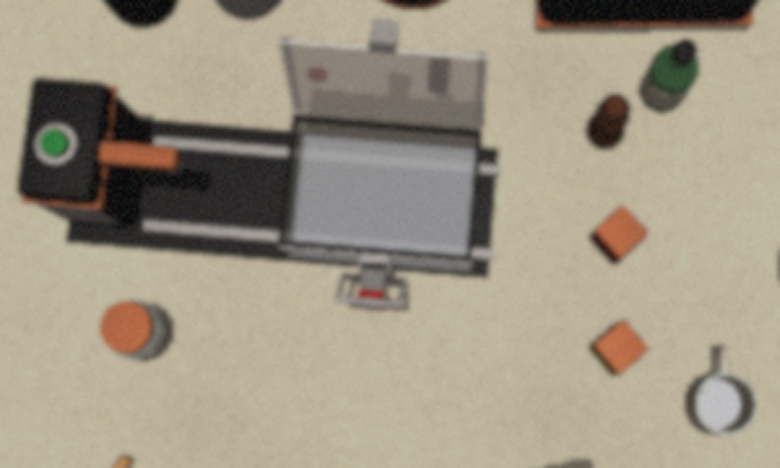

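View pics/scz.png

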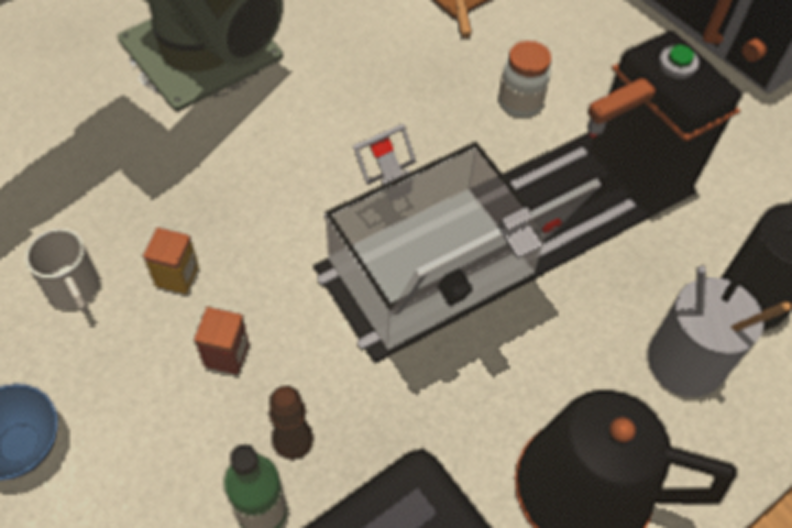

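Two tins are present, yellow at about (0.363,-0.242) and red at about (0.503,-0.249), both turned roughly 45°. Next I work out the moves to hover over the yellow one.

```bash
cat >> h.py <<'E'
def plan(x,y,z,phi=None):
    """phi: world angle (deg) of tool z (jaw axis). yaw first, then dp in the turned frame"""
    o=env.observe();R=o["eef_rot"];p=o["tool_pos"]
    ph=np.degrees(np.arctan2(R[1,2],R[0,2])); 
    if phi is None: phi=ph
    d=(phi-ph+180)%360-180
    a=np.radians(ph+d); zt=np.array([np.cos(a),np.sin(a),0]); xt=np.array([0,0,-1.]); yt=np.cross(zt,xt)
    D=np.array([x,y,z])-p
    print("t %.1f pos"%o["time_s"],p,"phi %.1f"%ph,"open %.4f F"%o["opening"],o["ft_force"],"q",o["q"])
    dp=np.array([D@xt,D@yt,D@zt])
    print("yaw total %.3f (%d rows)"%(-np.radians(d),int(np.ceil(abs(d)/7.1))),"dp total",dp,"rows",int(np.ceil(np.linalg.norm(D)/.0415)))
E
python3 - <<'E'
from h import *
plan(.363,-.2415,.2,-136)
E
```

```text
t 0.2 pos [ 0.1332 -0.5592  0.2309] phi -76.6 open 0.0855 F [-0.7548  0.3871  0.4328] q [-1.357   0.32    1.565   0.      1.2574 -0.02  ]
yaw total 1.037 (9 rows) dp total [ 0.0309 -0.0688 -0.386 ] rows 10
```

Request:
drive_tool --commands '[{"dp": [0, 0, 0], "yaw": 0.12}, {"dp": [0, 0, 0], "yaw": 0.12}, {"dp": [0, 0, 0], "yaw": 0.12}, {"dp": [0, 0, 0], "yaw": 0.12}, {"dp": [0, 0, 0], "yaw": 0.12}, {"dp": [0, 0, 0], "yaw": 0.12}, {"dp": [0, 0, 0], "yaw": 0.12}, {"dp": [0, 0, 0], "yaw": 0.12}]' --gripper -1 --force 40

```text
time_s: 0.92
tool_pos: [0.1332, -0.5593, 0.2312]
eef_rot: [[-0.0, 0.744, -0.668], [0.0, -0.668, -0.744], [-1.0, -0.0, -0.0]]
ft_force: [-0.4, 0.5, 0.4]
opening: 0.0857
```

```bash
python3 - <<'E'
from h import *
plan(.363,-.2415,.2,-136)
E
```

```text
t 0.9 pos [ 0.1332 -0.5593  0.2312] phi -132.0 open 0.0857 F [-0.3925  0.477   0.3523] q [-1.357   0.3197  1.5648 -0.      1.2574  0.9459]
yaw total 0.071 (1 rows) dp total [ 0.0312 -0.0689 -0.3861] rows 10
```

Request:
drive_tool --commands '[{"dp": [0, 0, 0], "yaw": 0.07}, {"dp": [0.003, -0.007, -0.039]}, {"dp": [0.003, -0.007, -0.039]}, {"dp": [0.003, -0.007, -0.039]}, {"dp": [0.003, -0.007, -0.039]}, {"dp": [0.003, -0.007, -0.039]}, {"dp": [0.003, -0.007, -0.039]}, {"dp": [0.003, -0.007, -0.039]}]'

```text
invalid input at $.commands[1]: expected keys dp, yaw
```

Request:
drive_tool --commands '[{"dp": [0.003, -0.007, -0.038]}, {"dp": [0.003, -0.007, -0.038]}, {"dp": [0.003, -0.007, -0.037]}, {"dp": [0, 0, 0]}, {"dp": [0, 0, 0]}, {"dp": [0, 0, 0]}, {"dp": [0, 0, 0]}, {"dp": [0, 0, 0]}]'

```text
invalid input at $.commands[0]: expected keys dp, yaw
```

```bash
cat >> h.py <<'E'
def tins(C,z=0.08):
    hsv=cv2.cvtColor(C["f"],cv2.COLOR_RGB2HSV)
    m=cv2.inRange(hsv,(3,110,110),(16,255,255)); m=cv2.morphologyEx(m,cv2.MORPH_OPEN,np.ones((3,3)))
    for c in cv2.findContours(m,cv2.RETR_EXTERNAL,cv2.CHAIN_APPROX_NONE)[0]:
        if cv2.contourArea(c)<150: continue
        X=onz(C,c.reshape(-1,2),z)[:,:2]
        r=cv2.minAreaRect((X*1000).astype(np.float32)); print("px",c.reshape(-1,2).mean(0),"ctr mm",np.round(r[0],1),"size",np.round(r[1],1),"ang %.1f"%r[2])
E
python3 - <<'E'
from h import *
plan(.363,-.2415,.2,-136)
W=cam("wrist"); save(W["f"],"w1"); tins(W)
T=cam("top"); save(T["f"],"t1",(100,100,440,300),2.3)
E
```

```text
t 0.9 pos [ 0.1332 -0.5593  0.2312] phi -132.0 open 0.0857 F [-0.3925  0.477   0.3523] q [-1.357   0.3197  1.5648 -0.      1.2574  0.9459]
yaw total 0.071 (1 rows) dp total [ 0.0312 -0.0689 -0.3861] rows 10
px [630.7273  20.8788] ctr mm [  60.  -885.9] size [22.5 57.6] ang 89.7
```

View pics/w1.png

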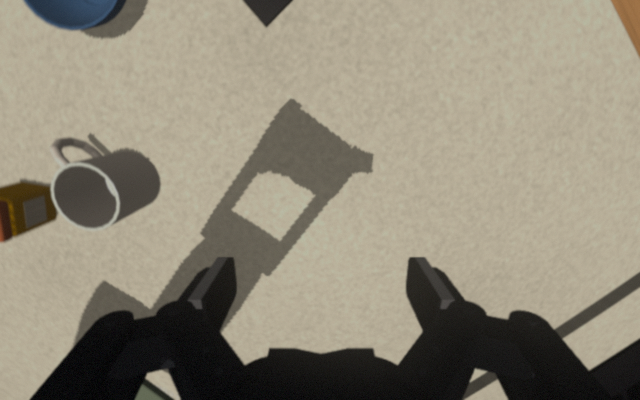

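The calls were refused because every row needs a "yaw" key. The arm hasn't moved: the wrist view shows the mug at (95,190) and the edge of the yellow tin at (20,210).

Request:
drive_tool --commands '[{"dp": [0, 0, 0], "yaw": 0.07}, {"dp": [0.003, -0.007, -0.039], "yaw": 0}, {"dp": [0.003, -0.007, -0.039], "yaw": 0}, {"dp": [0.003, -0.007, -0.039], "yaw": 0}, {"dp": [0.003, -0.007, -0.039], "yaw": 0}, {"dp": [0.003, -0.007, -0.039], "yaw": 0}, {"dp": [0.003, -0.007, -0.039], "yaw": 0}, {"dp": [0.003, -0.007, -0.039], "yaw": 0}]'

```text
time_s: 1.68
tool_pos: [0.2947, -0.3317, 0.2103]
eef_rot: [[0.0, 0.702, -0.713], [-0.0, -0.713, -0.702], [-1.0, 0.001, 0.0]]
ft_force: [0.3, 0.0, 0.2]
opening: 0.0856
```

Request:
drive_tool --commands '[{"dp": [0.003, -0.007, -0.038], "yaw": 0}, {"dp": [0.003, -0.007, -0.038], "yaw": 0}, {"dp": [0.003, -0.007, -0.037], "yaw": 0}, {"dp": [0, 0, 0], "yaw": 0}, {"dp": [0, 0, 0], "yaw": 0}, {"dp": [0, 0, 0], "yaw": 0}, {"dp": [0, 0, 0], "yaw": 0}, {"dp": [0, 0, 0], "yaw": 0}]'

```text
time_s: 2.35
tool_pos: [0.3595, -0.2405, 0.2014]
eef_rot: [[-0.0, 0.698, -0.716], [-0.0, -0.716, -0.698], [-1.0, 0.0, 0.0]]
ft_force: [0.5, 0.3, -1.0]
opening: 0.0858
```

```bash
python3 - <<'E'
from h import *
plan(.363,-.2415,.2,-136)
W=cam("wrist"); save(W["f"],"w2"); tins(W)
T=cam("top"); save(T["f"],"t2",(100,100,440,300),2.3)
E
```

```text
t 2.4 pos [ 0.3595 -0.2405  0.2014] phi -135.7 open 0.0858 F [ 0.5284  0.3478 -1.0469] q [-0.616   0.1188  1.9134 -0.0004  1.1091  1.7528]
yaw total 0.005 (1 rows) dp total [ 0.0014  0.0031 -0.0018] rows 1
px [204.7085  69.5381] ctr mm [ 505.1 -251.4] size [47.2 47.7] ang 40.3
```

View pics/w2.png

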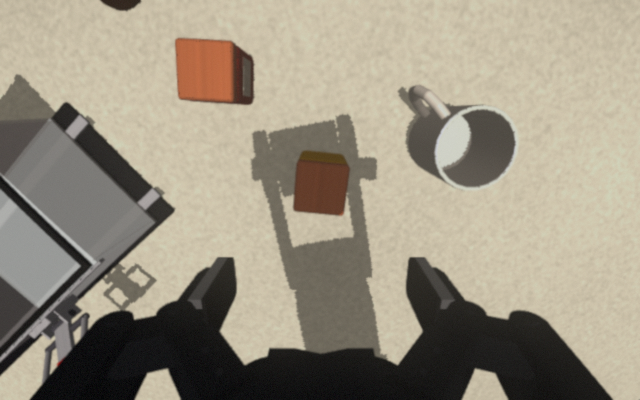

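The yellow tin sits in the arm's shadow with its cap at about (321,188). The red tin is at (205,70), which puts it at (0.505,-0.251). The shadow needs a darker mask for the yellow cap.

```bash
python3 - <<'E'
from h import *
W=cam("wrist")
hsv=cv2.cvtColor(W["f"],cv2.COLOR_RGB2HSV); print(hsv[188,321],hsv[156,325],hsv[200,230])
m=cv2.inRange(hsv,(0,130,50),(12,255,255)); m=cv2.morphologyEx(m,cv2.MORPH_OPEN,np.ones((3,3)))
for c in cv2.findContours(m,cv2.RETR_EXTERNAL,cv2.CHAIN_APPROX_NONE)[0]:
    if cv2.contourArea(c)<150: continue
    X=onz(W,c.reshape(-1,2),.08)[:,:2]
    r=cv2.minAreaRect((X*1000).astype(np.float32)); print(c.reshape(-1,2).mean(0),r)
E
```

```text
[  9 139  97] [ 20 163  83] [ 21  43 202]
[320.8351 186.9362] ((366.36212158203125, -246.63973999023438), (45.89373779296875, 47.338890075683594), 38.208030700683594)
[205.3049  69.5516] ((504.6147766113281, -251.68643188476562), (47.696563720703125, 47.25260925292969), 40.24187088012695)
```

Request:
drive_tool --commands '[{"dp": [0, 0, 0], "yaw": -0.122}, {"dp": [0, 0, 0], "yaw": -0.122}, {"dp": [0, 0, 0], "yaw": -0.122}, {"dp": [0, 0, 0], "yaw": -0.122}, {"dp": [0, 0, 0], "yaw": -0.122}, {"dp": [0, 0, 0], "yaw": -0.122}, {"dp": [0, 0, 0], "yaw": -0.122}, {"dp": [0, 0, 0], "yaw": -0.122}]'

```text
time_s: 3.17
tool_pos: [0.3598, -0.2399, 0.2013]
eef_rot: [[0.0, 0.983, 0.184], [-0.0, 0.184, -0.983], [-1.0, -0.0, 0.0]]
ft_force: [0.1, -0.4, 0.7]
opening: 0.0852
```

Request:
drive_tool --commands '[{"dp": [0, 0, 0], "yaw": -0.122}, {"dp": [0, 0, 0], "yaw": -0.122}, {"dp": [0, 0, 0], "yaw": -0.122}, {"dp": [0, 0, 0], "yaw": -0.118}, {"dp": [0, 0, 0], "yaw": 0}, {"dp": [0, 0, 0], "yaw": 0}, {"dp": [0, 0, 0], "yaw": 0}, {"dp": [0, 0, 0], "yaw": 0}]'

```text
time_s: 3.83
tool_pos: [0.36, -0.2395, 0.2013]
eef_rot: [[0.0, 0.789, 0.615], [-0.0, 0.615, -0.789], [-1.0, -0.0, 0.0]]
ft_force: [-0.2, -0.0, 0.7]
opening: 0.085
```

```bash
python3 - <<'E'
from h import *
plan(.3655,-.246,.036,-51.5)
W=cam("wrist"); save(W["f"],"w3"); tins(W)
E
```

```text
t 3.8 pos [ 0.36   -0.2395  0.2013] phi -52.1 open 0.0850 F [-0.1868 -0.0103  0.7099] q [-0.6136  0.1188  1.9137 -0.0001  1.109   0.2954]
yaw total -0.010 (1 rows) dp total [0.1653 0.0002 0.0085] rows 4
px [438.7489  72.1345] ctr mm [ 505.1 -250.3] size [47.6 47.4] ang 40.6
```

View pics/w3.png

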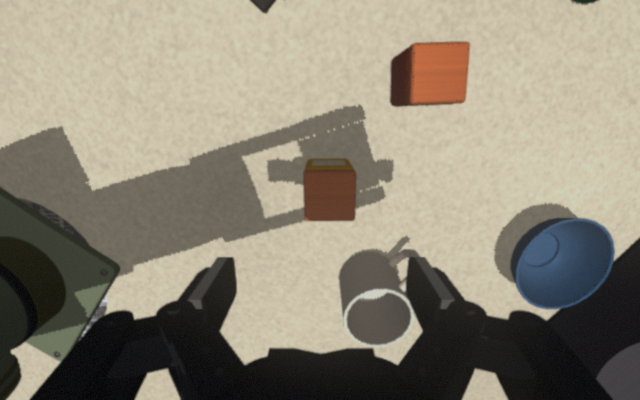

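The cap is at (330,192), aligned with the jaws and 8 mm off towards +z. The mug, at (378,318), is clear of the fingers. I descend and grip.

Request:
drive_tool --commands '[{"dp": [0, 0, 0.0085], "yaw": 0}, {"dp": [0.036, 0, 0], "yaw": 0}, {"dp": [0.036, 0, 0], "yaw": 0}, {"dp": [0.036, 0, 0], "yaw": 0}, {"dp": [0.036, 0, 0], "yaw": 0}, {"dp": [0.02, 0, 0], "yaw": 0}, {"dp": [0, 0, 0], "yaw": 0}, {"dp": [0, 0, 0], "yaw": 0}]'

```text
time_s: 4.55
tool_pos: [0.3655, -0.2463, 0.0368]
eef_rot: [[-0.001, 0.788, 0.616], [0.001, 0.616, -0.788], [-1.0, -0.001, -0.002]]
ft_force: [0.9, -0.6, 0.6]
opening: 0.0854
```

Request:
drive_tool --commands '[{"dp": [0, 0, 0], "yaw": 0}, {"dp": [0, 0, 0], "yaw": 0}, {"dp": [0, 0, 0], "yaw": 0}, {"dp": [0, 0, 0], "yaw": 0}, {"dp": [0, 0, 0], "yaw": 0}, {"dp": [0, 0, 0], "yaw": 0}, {"dp": [0, 0, 0], "yaw": 0}, {"dp": [0, 0, 0], "yaw": 0}]' --gripper 1 --force 60

```text
time_s: 5.22
tool_pos: [0.3664, -0.2468, 0.039]
eef_rot: [[0.003, 0.788, 0.616], [-0.002, 0.616, -0.788], [-1.0, 0.001, 0.003]]
ft_force: [-0.0, 0.5, 5.2]
opening: 0.0495
```

```bash
python3 - <<'E'
from h import *
plan(.3655,-.246,.25,-1)
W=cam("wrist"); save(W["f"],"w4")
T=cam("top"); S=cam("scene"); save(T["f"],"t4",(200,100,340,250),4);save(S["f"],"s4",(280,110,520,270),3.3)
E
```

```text
t 5.2 pos [ 0.3664 -0.2468  0.039 ] phi -52.0 open 0.0495 F [-0.0309  0.4635  5.2317] q [-0.6188  0.342   2.1216  0.      0.6744  0.2884]
yaw total -0.890 (8 rows) dp total [-0.211   0.0007 -0.0009] rows 6
```

View pics/t4.png

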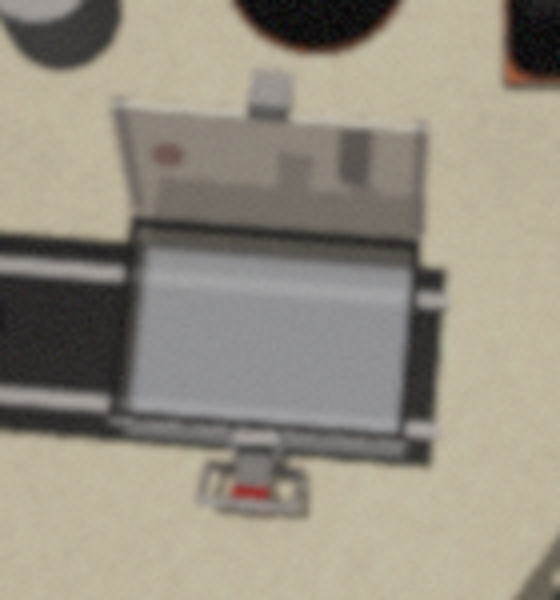

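View pics/s4.png

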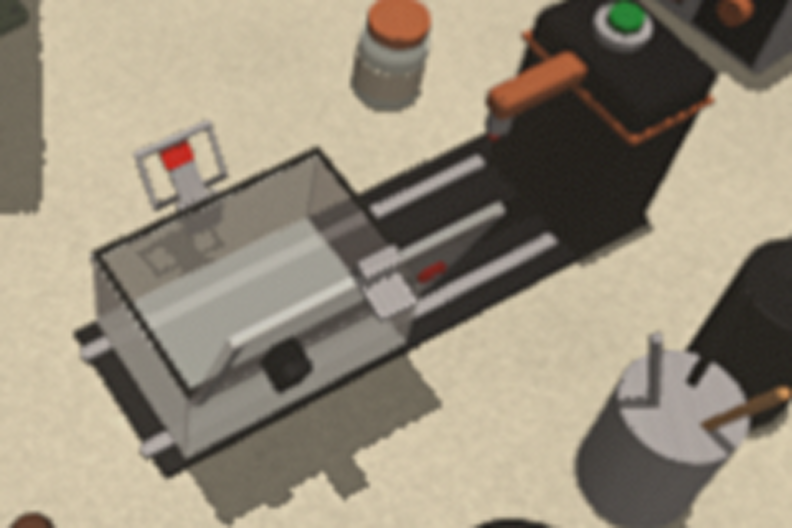

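```bash
python3 - <<'E'
from h import *
T=cam("top"); S=cam("scene")
print("top", onz(T,[[227,206.3],[301.3,213.8],[304.5,160.5],[233.3,154.5]],.115))
s=onz(S,[[308.8,186.4],[376.4,155.5],[337,228.8]],.115);print("scene",s)
# rails top view lines: front rail left (0,397)-(110,402), right end (432,430); far rail (0,265),(445,300)
r=onz(T,np.array([[0,397],[432,430],[0,263],[447,300]])/4+[200,100],.02);print(r)
for i in(0,2):print(np.degrees(np.arctan2(*(r[i]-r[i+1])[[1,0]])))
d=s[1]-s[0];print(np.degrees(np.arctan2(d[1],d[0])),np.linalg.norm(d))
d=s[2]-s[0];print(np.degrees(np.arctan2(d[1],d[0])),np.linalg.norm(d))
# nozzle tip, button: scene (494,135) crop; top
print("button", tri([T,S],[[141,165],[280+632/3.3,110+18/3.3]]))
hs=cv2.cvtColor(T["f"],cv2.COLOR_RGB2HSV)
for C in(T,S):
    hs=cv2.cvtColor(C["f"],cv2.COLOR_RGB2HSV)
    m=cv2.inRange(hs,(50,120,60),(80,255,255)); n,l,st,ce=cv2.connectedComponentsWithStats(m)
    for i in range(1,n):
        if st[i,4]>30: print("green",st[i],ce[i])
    m=cv2.inRange(hs,(0,170,120),(3,255,255))|cv2.inRange(hs,(174,150,100),(180,255,255)); n,l,st,ce=cv2.connectedComponentsWithStats(m)
    for i in range(1,n):
        if 8<st[i,4]<400: print("red",st[i],ce[i])
E
```

```text
top [[ 0.4842  0.1629  0.115 ]
 [ 0.4558 -0.0665  0.115 ]
 [ 0.6241 -0.0804  0.115 ]
 [ 0.6483  0.1433  0.115 ]]
scene [[ 0.4701 -0.0614  0.115 ]
 [ 0.4963  0.1634  0.115 ]
 [ 0.6237 -0.0788  0.115 ]]
[[ 0.5228  0.266   0.02  ]
 [ 0.4876 -0.0898  0.02  ]
 [ 0.636   0.2672  0.02  ]
 [ 0.5963 -0.105   0.02  ]]
84.34740322377067
83.91335534413543
83.34377412042386 0.22627257230773867
-6.462270003126464 0.1545989148436127
button (array([0.6003, 0.4048, 0.2204]), [1.5783092403645185, 1.7146771164047854])
green [137 161   8   8  52] [140.5 164.5]
green [465 110  10   9  71] [469.4789 114.3099]
red [329 153   9   8  44] [333.1591 156.6364]
```

Station yaw is about -6° and the tub centre is near (0.561,0.042). I lift while turning the jaws to the tub's x axis.

Request:
drive_tool --commands '[{"dp": [-0.02, 0, 0], "yaw": 0}, {"dp": [-0.03, 0, 0], "yaw": -0.115}, {"dp": [-0.03, 0, 0], "yaw": -0.115}, {"dp": [-0.03, 0, 0], "yaw": -0.115}, {"dp": [-0.03, 0, 0], "yaw": -0.115}, {"dp": [-0.03, 0, 0], "yaw": -0.115}, {"dp": [0, 0, 0], "yaw": -0.115}, {"dp": [0, 0, 0], "yaw": -0.113}]'

```text
time_s: 6.13
tool_pos: [0.3662, -0.2467, 0.2103]
eef_rot: [[0.005, 0.098, 0.995], [-0.004, 0.995, -0.098], [-1.0, -0.003, 0.006]]
ft_force: [-0.5, 0.9, -3.1]
opening: 0.0495
```

```bash
python3 - <<'E'
from h import *
plan(.566,.092,.21,-6)
E
```

```text
t 6.1 pos [ 0.3662 -0.2467  0.2103] phi -5.6 open 0.0495 F [-0.4542  0.9185 -3.0974] q [-0.6187  0.1221  1.8852 -0.0001  1.1277 -0.5203]
yaw total 0.006 (1 rows) dp total [0.0003 0.3577 0.1633] rows 10
```

Request:
drive_tool --commands '[{"dp": [0, 0.033, 0.015], "yaw": 0}, {"dp": [0, 0.033, 0.015], "yaw": 0}, {"dp": [0, 0.033, 0.015], "yaw": 0}, {"dp": [0, 0.033, 0.015], "yaw": 0}, {"dp": [0, 0.033, 0.015], "yaw": 0}, {"dp": [0, 0.033, 0.015], "yaw": 0}, {"dp": [0, 0.033, 0.015], "yaw": 0}, {"dp": [0, 0, 0], "yaw": 0}]'

```text
time_s: 6.8
tool_pos: [0.4967, -0.0224, 0.208]
eef_rot: [[0.004, 0.099, 0.995], [0.003, 0.995, -0.099], [-1.0, 0.003, 0.004]]
ft_force: [0.1, -0.6, -2.3]
opening: 0.0492
```

```bash
python3 - <<'E'
from h import *
plan(.566,.092,.21,-6)
W=cam("wrist"); save(W["f"],"w5")
print(proj(W,[[.566,.092,.016],[.561,.042,.016]]))
E
```

```text
t 6.8 pos [ 0.4967 -0.0224  0.208 ] phi -5.7 open 0.0492 F [ 0.1285 -0.6335 -2.3465] q [-0.07    0.2127  1.7764  0.0032  1.1485  0.0278]
yaw total 0.006 (1 rows) dp total [-0.002  0.121  0.057] rows 4
[[375.2719  68.9221]
 [373.0571 118.382 ]]
```

View pics/w5.png

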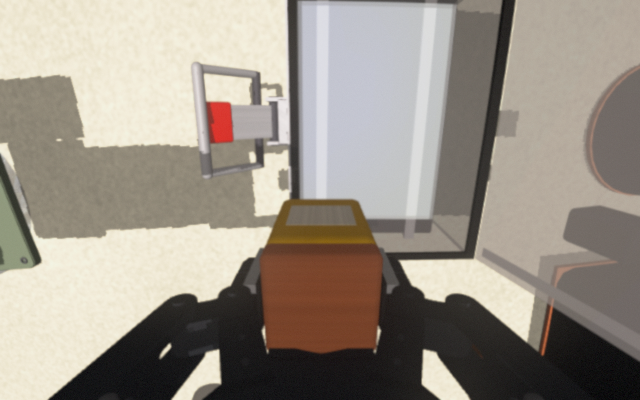

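The yellow tin is held. The tub rim's left edge is at x≈290 and its right edge runs from (515,0) to (477,255). The red lever end is at (218,122) and the loop bar runs from (200,65) to (208,175).

```bash
python3 - <<'E'
from h import *
W=cam("wrist")
ey=np.array([.106,.994]);ex=np.array([.994,-.106])
P=onz(W,[[289,10],[291,100],[296,220],[515,5],[500,130],[475,258],[484,250]],.116)[:,:2]
print(P,P@ex,P@ey)
print("bar z.14",onz(W,[[200,65],[208,175]],.13)[:,:2])
# wall z-axis check with pred
c=np.array([.561,.042]);
E
```

```text
[[ 0.4874  0.1225]
 [ 0.4812  0.0625]
 [ 0.473  -0.0331]
 [ 0.6471  0.1123]
 [ 0.6409  0.0253]
 [ 0.6272 -0.0852]
 [ 0.6348 -0.0781]] [0.4715 0.4717 0.4737 0.6313 0.6344 0.6325 0.6393] [ 0.1735  0.1132  0.0173  0.1802  0.0931 -0.0182 -0.0103]
bar z.14 [[0.4229 0.0916]
 [0.4126 0.0149]]
```

```bash
python3 - <<'E'
from h import *
plan(.565,.0895,.21,-6)
E
```

```text
t 6.9 pos [ 0.4938 -0.0262  0.2076] phi -5.8 open 0.0492 F [ 0.2412 -0.2012 -2.2035] q [-0.0759  0.2109  1.7801 -0.0006  1.1505  0.0253]
yaw total 0.004 (1 rows) dp total [-0.0024  0.1225  0.0587] rows 4
```

Request:
drive_tool --commands '[{"dp": [-0.002, 0.03, 0.015], "yaw": 0}, {"dp": [0, 0.031, 0.015], "yaw": 0}, {"dp": [0, 0.031, 0.015], "yaw": 0}, {"dp": [0, 0.031, 0.0145], "yaw": 0}, {"dp": [0.02, 0, 0], "yaw": 0}, {"dp": [0.035, 0, 0], "yaw": 0}, {"dp": [0, 0, 0], "yaw": 0}, {"dp": [0, 0, 0], "yaw": 0}]'

```text
time_s: 7.57
tool_pos: [0.564, 0.0875, 0.1532]
eef_rot: [[-0.005, 0.105, 0.994], [-0.001, 0.994, -0.105], [-1.0, -0.002, -0.005]]
ft_force: [0.4, -0.3, -1.6]
opening: 0.0491
```

```bash
python3 - <<'E'
from h import *
plan(.565,.0895,.057,-6)
W=cam("wrist"); save(W["f"],"w6")
E
```

```text
t 7.6 pos [0.564  0.0875 0.1532] phi -6.0 open 0.0491 F [ 0.4464 -0.3062 -1.6109] q [ 0.134   0.3749  1.6886 -0.0005  1.083   0.2397]
yaw total -0.001 (1 rows) dp total [0.0962 0.0021 0.0008] rows 3
```

View pics/w6.png

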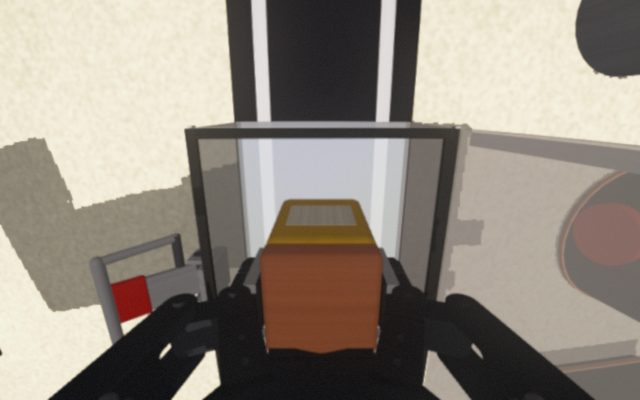

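The tin is centred between the rim edges at x≈190 and x≈455. I lower it and release.

Request:
drive_tool --commands '[{"dp": [0.03, 0, 0], "yaw": 0}, {"dp": [0.03, 0, 0], "yaw": 0}, {"dp": [0.02, 0, 0], "yaw": 0}, {"dp": [0.012, 0, 0], "yaw": 0}, {"dp": [0.004, 0, 0], "yaw": 0}, {"dp": [0, 0, 0], "yaw": 0}, {"dp": [0, 0, 0], "yaw": 0}, {"dp": [0, 0, 0], "yaw": 0}]'

```text
time_s: 8.28
tool_pos: [0.5672, 0.0888, 0.0603]
eef_rot: [[0.004, 0.104, 0.995], [0.0, 0.995, -0.104], [-1.0, 0.001, 0.004]]
ft_force: [-1.0, 0.0, -1.1]
opening: 0.0491
```

Request:
drive_tool --commands '[{"dp": [0, 0, 0], "yaw": 0}, {"dp": [0, 0, 0], "yaw": 0}, {"dp": [0, 0, 0], "yaw": 0}, {"dp": [0, 0, 0], "yaw": 0}, {"dp": [0, 0, 0], "yaw": 0}, {"dp": [0, 0, 0], "yaw": 0}, {"dp": [-0.01, 0, 0], "yaw": 0}, {"dp": [-0.03, 0, 0], "yaw": 0}]' --gripper -1

```text
time_s: 8.95
tool_pos: [0.5635, 0.0886, 0.0957]
eef_rot: [[-0.007, 0.104, 0.995], [-0.001, 0.995, -0.104], [-1.0, -0.002, -0.007]]
ft_force: [0.2, 0.5, 0.4]
opening: 0.0855
```

Request:
drive_tool --commands '[{"dp": [-0.04, 0, 0], "yaw": 0}, {"dp": [-0.04, 0, 0], "yaw": 0}, {"dp": [-0.04, 0, 0], "yaw": 0}, {"dp": [0, 0, 0], "yaw": 0.115}, {"dp": [0, 0, 0], "yaw": 0.115}, {"dp": [0, 0, 0], "yaw": 0.115}, {"dp": [0, 0, 0], "yaw": 0.115}, {"dp": [0, 0, 0], "yaw": 0.115}]'

```text
time_s: 9.62
tool_pos: [0.5665, 0.0889, 0.2196]
eef_rot: [[0.003, 0.632, 0.775], [0.0, 0.775, -0.632], [-1.0, 0.002, 0.002]]
ft_force: [0.2, -0.3, 0.5]
opening: 0.0856
```

```bash
python3 - <<'E'
from h import *
W=cam("wrist"); save(W["f"],"w7")
T=cam("top");S=cam("scene");tins(T);tins(S)
save(S["f"],"s7",(160,90,520,330),2.2)
plan(.505,-.251,.21,-49.5)
E
```

```text
px [605.1174 355.2315] ctr mm [  -17.4 -1020.7] size [243.4 273.2] ang 85.2
px [125.4477 328.549 ] ctr mm [126.7 489.8] size [226.7 275.1] ang 0.0
px [168.5094 235.3585] ctr mm [400.2 354.5] size [60.1 57.2] ang 0.8
px [358.2927 199.    ] ctr mm [ 503.3 -249.9] size [46.  46.4] ang 37.8
px [172.2687 169.1343] ctr mm [613.8 344.2] size [94.9 26.3] ang 88.6
px [594.7572 128.3613] ctr mm [  681.2 -1075. ] size [335.7 433.2] ang 90.0
px [258.95   238.9333] ctr mm [ 510.7 -253.1] size [48.  48.2] ang 40.7
px [540.4847 313.4969] ctr mm [1083.4  260.5] size [ 78.9 850.8] ang 0.0
px [442.5    133.8966] ctr mm [532.4 414.4] size [103.2  29.9] ang 84.8
px [355.6118  79.8353] ctr mm [170.5 351.9] size [ 62.4 199.4] ang 84.8
t 9.8 pos [0.5663 0.089  0.2192] phi -38.7 open 0.0854 F [-0.315  -0.1208  0.2868] q [ 0.1359  0.3236  1.59   -0.0003  1.2259  0.8123]
yaw total 0.188 (2 rows) dp total [ 0.0092 -0.2674  0.2187] rows 9
```

View pics/s7.png

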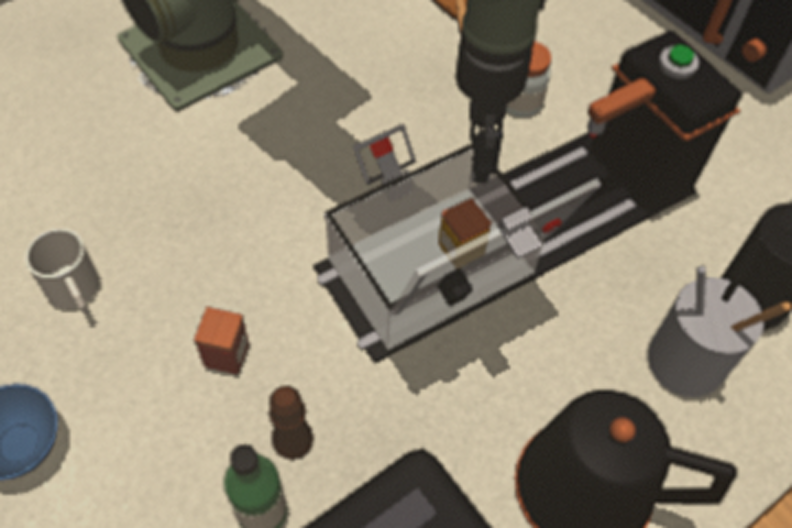

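The yellow tin stands in the tub at (465,230). The red one hasn't moved, so I go to it.

Request:
drive_tool --commands '[{"dp": [0, 0, 0], "yaw": 0.094}, {"dp": [0, 0, 0], "yaw": 0.094}, {"dp": [0.001, -0.0305, 0.025], "yaw": 0}, {"dp": [0.001, -0.0305, 0.025], "yaw": 0}, {"dp": [0.001, -0.0305, 0.025], "yaw": 0}, {"dp": [0.001, -0.0305, 0.025], "yaw": 0}, {"dp": [0.001, -0.0305, 0.025], "yaw": 0}, {"dp": [0.001, -0.0305, 0.025], "yaw": 0}]'

```text
time_s: 10.43
tool_pos: [0.523, -0.1457, 0.2129]
eef_rot: [[0.002, 0.76, 0.65], [-0.001, 0.65, -0.76], [-1.0, 0.001, 0.002]]
ft_force: [0.2, 0.2, 0.1]
opening: 0.0853
```

Request:
drive_tool --commands '[{"dp": [0.001, -0.0305, 0.025], "yaw": 0}, {"dp": [0.001, -0.0305, 0.025], "yaw": 0}, {"dp": [0, -0.0235, 0.019], "yaw": 0}, {"dp": [0, 0, 0], "yaw": 0}, {"dp": [0, 0, 0], "yaw": 0}, {"dp": [0, 0, 0], "yaw": 0}, {"dp": [0, 0, 0], "yaw": 0}, {"dp": [0, 0, 0], "yaw": 0}]'

```text
time_s: 11.1
tool_pos: [0.5039, -0.2499, 0.2105]
eef_rot: [[0.0, 0.761, 0.649], [0.0, 0.649, -0.761], [-1.0, 0.0, 0.0]]
ft_force: [0.7, 1.1, -0.2]
opening: 0.0855
```

```bash
python3 - <<'E'
from h import *
W=cam("wrist"); save(W["f"],"w8")
hsv=cv2.cvtColor(W["f"],cv2.COLOR_RGB2HSV)
m=cv2.inRange(hsv,(0,120,50),(16,255,255)); m=cv2.morphologyEx(m,cv2.MORPH_OPEN,np.ones((3,3)))
for c in cv2.findContours(m,cv2.RETR_EXTERNAL,cv2.CHAIN_APPROX_NONE)[0]:
    if cv2.contourArea(c)<150: continue
    X=onz(W,c.reshape(-1,2),.08)[:,:2]
    r=cv2.minAreaRect((X*1000).astype(np.float32)); print(c.reshape(-1,2).mean(0),r)
plan(.505,-.251,.036,-49.5)
E
```

```text
[322.9333 189.0154] ((510.0583190917969, -247.99600219726562), (55.076351165771484, 45.721343994140625), 39.211299896240234)
[619.6275  95.8627] ((751.0621337890625, -395.9015197753906), (11.143409729003906, 24.050561904907227), 29.257186889648438)
[445.5943  56.6457] ((667.6409301757812, -251.61233520507812), (37.861881256103516, 39.705440521240234), 51.083900451660156)
[553.5904  16.4819] ((749.3941650390625, -297.6065673828125), (41.941932678222656, 5.683042049407959), 89.96320343017578)
t 11.2 pos [ 0.5039 -0.2499  0.2105] phi -49.5 open 0.0854 F [0.2397 0.2721 0.2659] q [-0.4809  0.3138  1.6274  0.0001  1.2002  0.3837]
yaw total -0.001 (1 rows) dp total [0.1745 0.0001 0.0015] rows 5
```

View pics/w8.png

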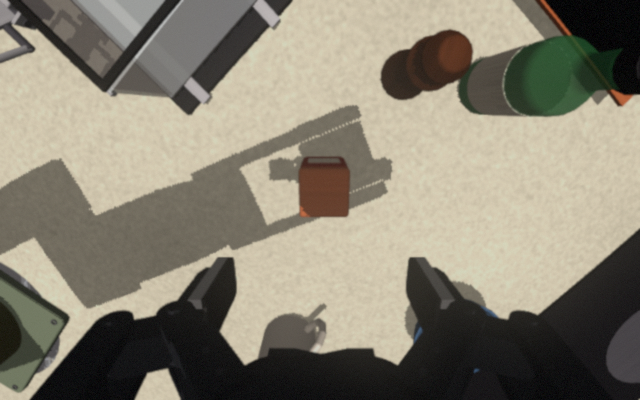

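The red tin's cap at (324,190) is centred under the jaws. I descend and grip.

Request:
drive_tool --commands '[{"dp": [0.036, 0, 0.0015], "yaw": 0}, {"dp": [0.036, 0, 0], "yaw": 0}, {"dp": [0.036, 0, 0], "yaw": 0}, {"dp": [0.036, 0, 0], "yaw": 0}, {"dp": [0.03, 0, 0], "yaw": 0}, {"dp": [0, 0, 0], "yaw": 0}, {"dp": [0, 0, 0], "yaw": 0}, {"dp": [0, 0, 0], "yaw": 0}]'

```text
time_s: 11.82
tool_pos: [0.506, -0.2525, 0.038]
eef_rot: [[0.003, 0.762, 0.648], [-0.001, 0.648, -0.762], [-1.0, 0.001, 0.003]]
ft_force: [0.6, -0.2, -0.3]
opening: 0.0851
```

Request:
drive_tool --commands '[{"dp": [0, 0, 0], "yaw": 0}, {"dp": [0, 0, 0], "yaw": 0}, {"dp": [0, 0, 0], "yaw": 0}, {"dp": [0, 0, 0], "yaw": 0}, {"dp": [0, 0, 0], "yaw": 0}, {"dp": [0, 0, 0], "yaw": 0}, {"dp": [0, 0, 0], "yaw": 0}, {"dp": [0, 0, 0], "yaw": 0}]' --gripper 1 --force 60

```text
time_s: 12.48
tool_pos: [0.5055, -0.2527, 0.0381]
eef_rot: [[0.003, 0.762, 0.647], [-0.001, 0.647, -0.762], [-1.0, 0.001, 0.003]]
ft_force: [0.2, 0.9, 6.0]
opening: 0.0493
```

Request:
drive_tool --commands '[{"dp": [-0.02, 0, 0], "yaw": 0}, {"dp": [-0.03, 0, 0], "yaw": -0.11}, {"dp": [-0.03, 0, 0], "yaw": -0.11}, {"dp": [-0.03, 0, 0], "yaw": -0.11}, {"dp": [-0.03, 0, 0], "yaw": -0.11}, {"dp": [-0.03, 0, 0], "yaw": -0.11}, {"dp": [0, 0, 0], "yaw": -0.11}, {"dp": [0, 0, 0], "yaw": -0.099}]'

```text
time_s: 13.15
tool_pos: [0.5053, -0.2528, 0.2093]
eef_rot: [[0.005, 0.103, 0.995], [-0.003, 0.995, -0.103], [-1.0, -0.002, 0.005]]
ft_force: [-0.1, 0.3, -2.0]
opening: 0.0491
```

```bash
python3 - <<'E'
from h import *
plan(.554,-.012,.21,-6)
W=cam("wrist"); save(W["f"],"w9")
E
```

```text
t 13.2 pos [ 0.5053 -0.2528  0.2093] phi -5.9 open 0.0491 F [-0.0857  0.2597 -1.975 ] q [-0.4841  0.3158  1.6273 -0.0001  1.1926 -0.3812]
yaw total 0.002 (1 rows) dp total [-0.0007  0.2445  0.0232] rows 6
```

View pics/w9.png

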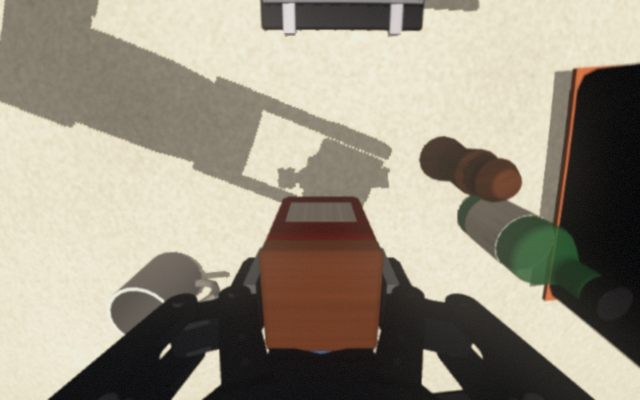

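The red tin is held upright. I move it over the tub.

Request:
drive_tool --commands '[{"dp": [0, 0.035, 0.0033], "yaw": 0}, {"dp": [0, 0.035, 0.0033], "yaw": 0}, {"dp": [0, 0.035, 0.0033], "yaw": 0}, {"dp": [0, 0.035, 0.0033], "yaw": 0}, {"dp": [0, 0.035, 0.0033], "yaw": 0}, {"dp": [0, 0.035, 0.0033], "yaw": 0}, {"dp": [0, 0.035, 0.0033], "yaw": 0}, {"dp": [0, 0, 0], "yaw": 0}]'

```text
time_s: 13.87
tool_pos: [0.5544, -0.0056, 0.2061]
eef_rot: [[0.0, 0.105, 0.994], [0.003, 0.994, -0.105], [-1.0, 0.003, 0.0]]
ft_force: [0.6, -0.8, -1.8]
opening: 0.0493
```

```bash
python3 - <<'E'
from h import *
plan(.5545,-.010,.060,-6)
W=cam("wrist"); save(W["f"],"w10")
E
```

```text
t 13.9 pos [ 0.5544 -0.0056  0.2061] phi -6.0 open 0.0493 F [ 0.6255 -0.8184 -1.7745] q [-0.0328  0.3045  1.6526  0.0036  1.1842  0.071 ]
yaw total -0.000 (1 rows) dp total [ 0.1461 -0.0043  0.0006] rows 4
```

View pics/w10.png

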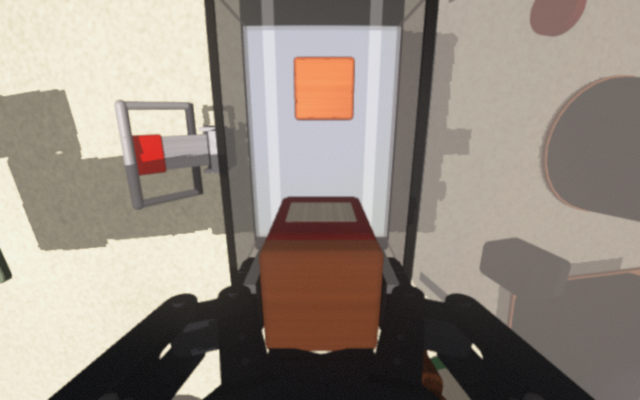

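The first tin's cap is at (325,88) with good clearance. I lower the red tin and release it.

Request:
drive_tool --commands '[{"dp": [0.035, 0, 0], "yaw": 0}, {"dp": [0.035, 0, 0], "yaw": 0}, {"dp": [0.035, 0, 0], "yaw": 0}, {"dp": [0.025, 0, 0], "yaw": 0}, {"dp": [0.014, 0, 0], "yaw": 0}, {"dp": [0.006, 0, 0], "yaw": 0}, {"dp": [0, 0, 0], "yaw": 0}, {"dp": [0, 0, 0], "yaw": 0}]'

```text
time_s: 14.58
tool_pos: [0.5541, -0.0121, 0.0567]
eef_rot: [[0.001, 0.11, 0.994], [-0.0, 0.994, -0.11], [-1.0, -0.0, 0.001]]
ft_force: [-1.0, -0.5, -1.8]
opening: 0.0492
```

Request:
drive_tool --commands '[{"dp": [0, 0, 0], "yaw": 0}, {"dp": [0, 0, 0], "yaw": 0}, {"dp": [0, 0, 0], "yaw": 0}, {"dp": [0, 0, 0], "yaw": 0}, {"dp": [0, 0, 0], "yaw": 0}, {"dp": [0, 0, 0], "yaw": 0}, {"dp": [-0.01, 0, 0], "yaw": 0}, {"dp": [-0.03, 0, 0], "yaw": 0}]' --gripper -1

```text
time_s: 15.25
tool_pos: [0.5517, -0.0111, 0.094]
eef_rot: [[-0.007, 0.108, 0.994], [0.0, 0.994, -0.108], [-1.0, -0.001, -0.007]]
ft_force: [0.8, -0.3, -1.1]
opening: 0.0855
```

Request:
drive_tool --commands '[{"dp": [-0.04, 0, 0], "yaw": 0}, {"dp": [-0.04, 0, 0], "yaw": 0}, {"dp": [-0.04, 0, 0], "yaw": 0}, {"dp": [-0.04, 0, 0], "yaw": 0}, {"dp": [-0.04, 0, 0], "yaw": 0}, {"dp": [0, 0, 0], "yaw": 0}, {"dp": [0, 0, 0], "yaw": 0}, {"dp": [0, 0, 0], "yaw": 0}]'

```text
time_s: 15.92
tool_pos: [0.5537, -0.0112, 0.2966]
eef_rot: [[0.001, 0.108, 0.994], [-0.0, 0.994, -0.108], [-1.0, -0.0, 0.001]]
ft_force: [-0.2, -0.2, 0.1]
opening: 0.0852
```

```bash
python3 - <<'E'
from h import *
plan(.5545,-.010,.060,-6)
W=cam("wrist"); save(W["f"],"w11")
S=cam("scene");save(S["f"],"s11",(160,90,520,330),2.2)
E
```

```text
t 15.9 pos [ 0.5537 -0.0112  0.2966] phi -6.2 open 0.0852 F [-0.1865 -0.1571  0.0919] q [-0.0409  0.2517  1.4969 -0.0001  1.392   0.0672]
yaw total -0.003 (1 rows) dp total [0.2366 0.0013 0.0007] rows 6
```

View pics/w11.png

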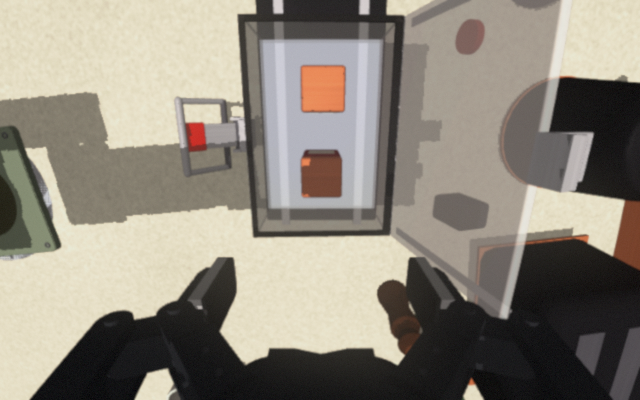

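View pics/s11.png

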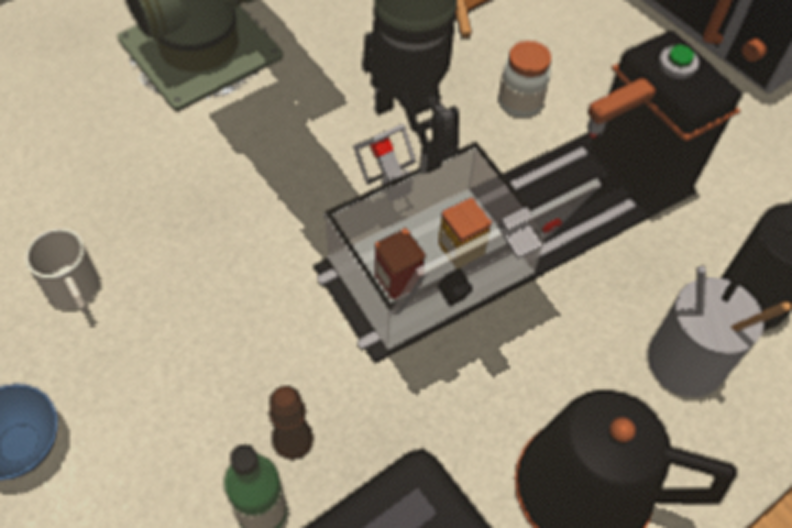

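Both tins stand inside the tub, with caps at (323,88) and (321,174) in the wrist view. Next I measure the tub rim and the lid's tip edge for closing.

```bash
python3 - <<'E'
from h import *
W=cam("wrist");T=cam("top");S=cam("scene")
ey=np.array([.106,.994]);ex=np.array([.994,-.106])
P=onz(W,[[240,16],[405,17],[252,236],[390,234]],.116)[:,:2]; print(P,"\nx'",P@ex,"y'",P@ey)
print(np.degrees(np.arctan2(P[0,0]-P[2,0],P[0,1]-P[2,1])),np.degrees(np.arctan2(P[1,0]-P[3,0],P[1,1]-P[3,1])))
for a,b in (([228.75,125],[432.7,172.7]),([306.25,130.5],[347.3,216.4])):
    X,e=tri([T,S],[a,b]); print("lidtip",X,e,X[:2]@ex,X[:2]@ey)
save(S["f"],"s12",(300,150,460,260),5)
save(T["f"],"t12",(200,100,330,230),5)
E
```

```text
[[ 0.4929  0.163 ]
 [ 0.6512  0.1447]
 [ 0.4646 -0.0656]
 [ 0.6268 -0.0804]] 
x' [0.4727 0.632  0.4688 0.6316] y' [ 0.2142  0.2128 -0.0159 -0.0135]
7.054195925193846 6.18442930813535
lidtip [0.6996 0.139  0.2679] [1.1858945632026021, 1.4606209018470842] 0.680670552264917 0.2123597382373748
lidtip [ 0.6757 -0.0887  0.2612] [1.5745222205342324, 2.0309004219157147] 0.6810831322763781 -0.016562593446655942
```

View pics/s12.png

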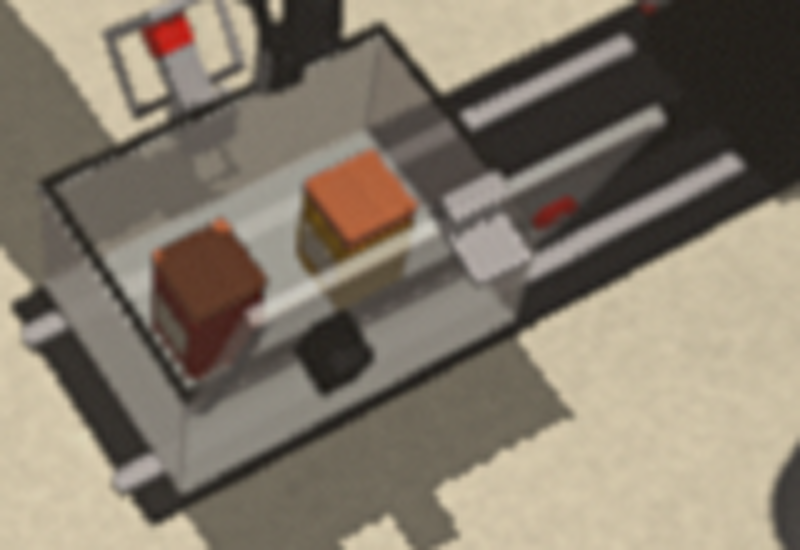

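View pics/t12.png

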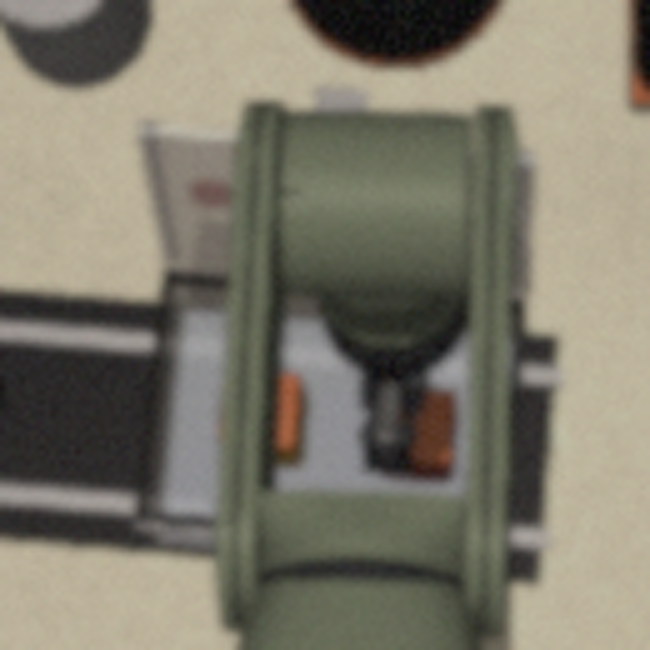

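Lid tip edge: x'≈0.681 and z≈0.265–0.27, so the lid stands at about 1.8 rad. I go over and behind it with shut fingers at lid y≈+48 mm, then sweep it down.

Request:
drive_tool --commands '[{"dp": [-0.03, 0.02, 0], "yaw": 0}, {"dp": [-0.03, 0.02, 0], "yaw": 0}, {"dp": [0, 0.015, 0.035], "yaw": 0}, {"dp": [0, 0.015, 0.035], "yaw": 0}, {"dp": [0, 0.015, 0.035], "yaw": 0}, {"dp": [0, 0.015, 0.035], "yaw": 0}, {"dp": [0, 0, 0.035], "yaw": 0}, {"dp": [0, 0, 0.025], "yaw": 0}]' --gripper 1

```text
time_s: 16.83
tool_pos: [0.7658, 0.0675, 0.3536]
eef_rot: [[-0.002, 0.107, 0.994], [-0.0, 0.994, -0.107], [-1.0, -0.001, -0.002]]
ft_force: [0.3, -0.7, -0.5]
opening: 0.0001
```

```bash
cat >> h.py <<'E'
A=np.radians(6.3); ex=np.array([np.cos(A),-np.sin(A)]); ey=np.array([np.sin(A),np.cos(A)])
def st():
    o=env.observe();p=o["tool_pos"];R=o["eef_rot"]
    f=o["ft_force"]
    print("t %.2f x' %.4f y' %.4f z %.4f phi %.1f open %.4f F' %.1f %.1f %.1f"%(o["time_s"],p[:2]@ex,p[:2]@ey,p[2],np.degrees(np.arctan2(R[1,2],R[0,2])),o["opening"],f[:2]@ex,f[:2]@ey,f[2]),"q",o["q"])
E
python3 - <<'E'
from h import *
st()
S=cam("scene");save(S["f"],"s13",(160,60,520,300),2.2)
E
```

```text
t 16.83 x' 0.7537 y' 0.1511 z 0.3536 phi -6.1 open 0.0001 F' 0.4 -0.7 -0.5 q [ 0.0731  0.6449  0.7247 -0.0002  1.7743  0.1798]
```

View pics/s13.png

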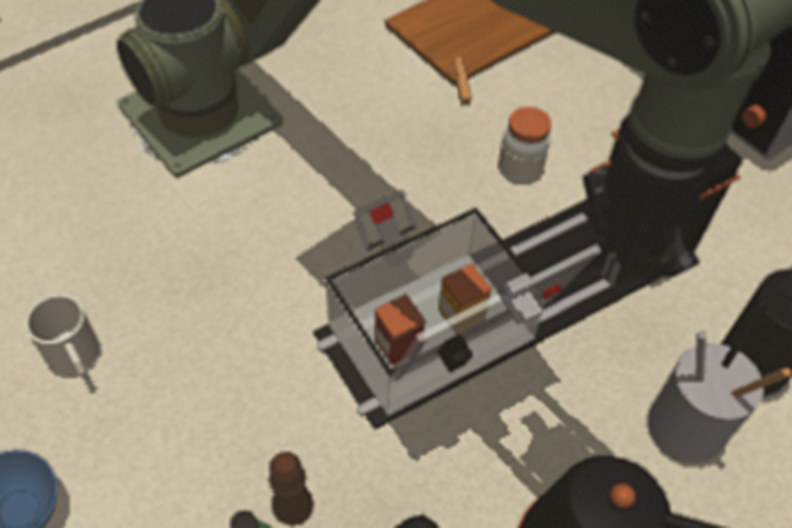

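The gripper is behind the lid and above it. I lower it and sweep.

Request:
drive_tool --commands '[{"dp": [0.035, -0.003, 0], "yaw": 0}, {"dp": [0.035, 0, 0], "yaw": 0}, {"dp": [0.035, 0, 0], "yaw": 0}, {"dp": [0.018, 0, 0], "yaw": 0}, {"dp": [0, 0, -0.02], "yaw": 0}, {"dp": [0, 0, -0.02], "yaw": 0}, {"dp": [0, 0, -0.02], "yaw": 0}, {"dp": [0, 0, 0], "yaw": 0}]'

```text
time_s: 17.55
tool_pos: [0.7012, 0.0705, 0.2346]
eef_rot: [[0.0, 0.107, 0.994], [0.0, 0.994, -0.107], [-1.0, 0.0, 0.0]]
ft_force: [-0.1, -0.0, 0.5]
opening: 0.0
```

```bash
python3 - <<'E'
from h import *
st()
W=cam("wrist");save(W["f"],"w14")
S=cam("scene");save(S["f"],"s14",(160,60,520,300),2.2)
E
```

```text
t 17.55 x' 0.6893 y' 0.1471 z 0.2346 phi -6.2 open 0.0000 F' -0.1 -0.0 0.5 q [0.0839 0.5289 1.2193 0.0002 1.3932 0.1914]
```

View pics/w14.png

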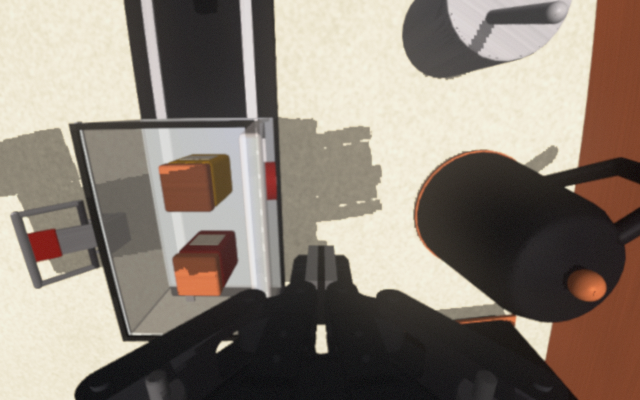

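The fingers sit just behind the lid edge, near (320,250), and the lid is already close to upright. I continue the sweep along the arc.

Request:
drive_tool --commands '[{"dp": [-0.008, 0, -0.034], "yaw": 0}, {"dp": [0, 0, -0.035], "yaw": 0}, {"dp": [0.007, 0, -0.031], "yaw": 0}, {"dp": [0.01, 0, -0.014], "yaw": 0}, {"dp": [0.01, 0, -0.014], "yaw": 0}, {"dp": [0.026, 0, -0.023], "yaw": 0}, {"dp": [0.015, 0, -0.007], "yaw": 0}, {"dp": [0, 0, 0], "yaw": 0}]'

```text
time_s: 18.32
tool_pos: [0.543, 0.087, 0.1698]
eef_rot: [[-0.008, 0.107, 0.994], [-0.001, 0.994, -0.108], [-1.0, -0.002, -0.008]]
ft_force: [0.3, -1.5, -0.6]
opening: -0.0001
```

```bash
python3 - <<'E'
from h import *
st()
W=cam("wrist");save(W["f"],"w15")
S=cam("scene");save(S["f"],"s15",(160,60,520,300),2.2)
E
```

```text
t 18.32 x' 0.5302 y' 0.1460 z 0.1698 phi -6.2 open -0.0001 F' 0.4 -1.4 -0.6 q [0.1379 0.3313 1.7111 0.     1.1077 0.2456]
```

View pics/w15.png

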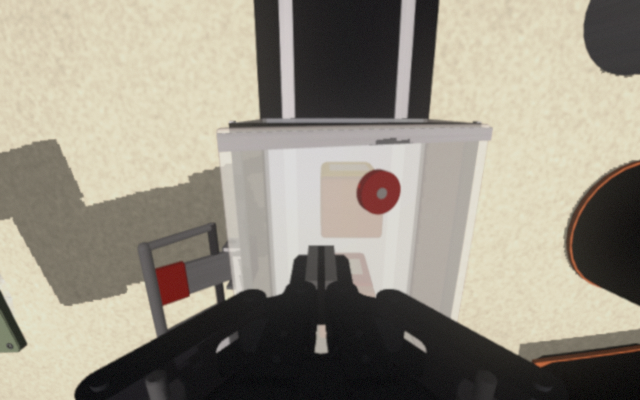

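View pics/s15.png

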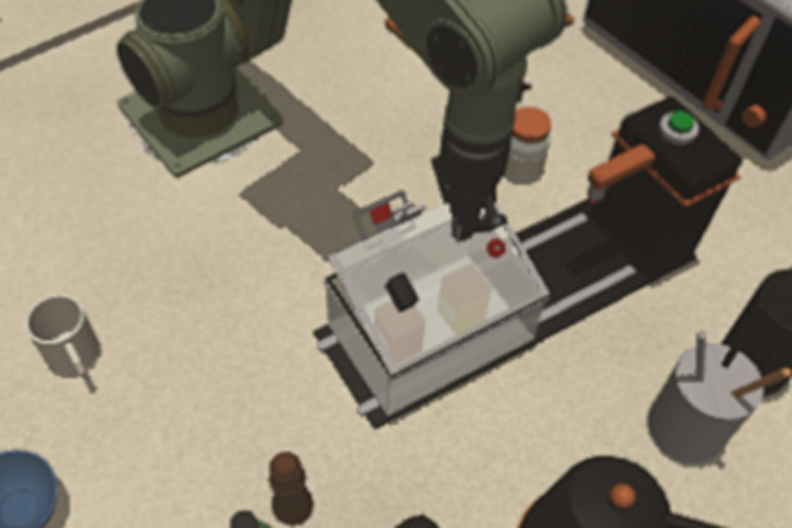

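The lid is nearly down, with the valve at (378,192) in the wrist view, and the loop leans clear of it. I press it the rest of the way.

Request:
drive_tool --commands '[{"dp": [0.012, 0, -0.005], "yaw": 0}, {"dp": [0.01, 0, -0.002], "yaw": 0}, {"dp": [0.008, 0, 0], "yaw": 0}, {"dp": [0.005, 0, 0], "yaw": 0}, {"dp": [0.003, 0, 0], "yaw": 0}, {"dp": [0, 0, 0], "yaw": 0}, {"dp": [0, 0, 0], "yaw": 0}, {"dp": [0, 0, 0], "yaw": 0}]'

```text
time_s: 19.08
tool_pos: [0.54, 0.0879, 0.1355]
eef_rot: [[0.001, 0.108, 0.994], [-0.0, 0.994, -0.108], [-1.0, -0.0, 0.001]]
ft_force: [0.6, 0.8, 0.2]
opening: -0.0001
```

```bash
python3 - <<'E'
from h import *
st()
E
```

```text
t 19.08 x' 0.5271 y' 0.1466 z 0.1355 phi -6.2 open -0.0001 F' 0.5 0.9 0.2 q [ 0.1405  0.355   1.7715 -0.0003  1.0142  0.2487]
```

Request:
drive_tool --commands '[{"dp": [0.002, 0, 0], "yaw": 0}, {"dp": [0.002, 0, 0], "yaw": 0}, {"dp": [0.001, 0, 0], "yaw": 0}, {"dp": [0.001, 0, 0], "yaw": 0}, {"dp": [0.001, 0, 0], "yaw": 0}, {"dp": [0, 0, 0], "yaw": 0}, {"dp": [0, 0, 0], "yaw": 0}, {"dp": [0, 0, 0], "yaw": 0}]'

```text
time_s: 19.75
tool_pos: [0.5396, 0.088, 0.1291]
eef_rot: [[0.001, 0.108, 0.994], [0.0, 0.994, -0.108], [-1.0, 0.0, 0.001]]
ft_force: [-1.8, 0.7, 5.8]
opening: -0.0
```

```bash
python3 - <<'E'
from h import *
st()
E
```

```text
t 19.75 x' 0.5267 y' 0.1467 z 0.1291 phi -6.2 open -0.0000 F' -1.9 0.5 5.8 q [0.1407 0.3611 1.7805 0.     0.9991 0.2487]
```

A 6 N reaction at z=0.129 means the lid rests on the seal. I back off and look at the latch.

Request:
drive_tool --commands '[{"dp": [-0.035, 0, 0], "yaw": 0}, {"dp": [-0.035, 0, 0], "yaw": 0}, {"dp": [-0.03, -0.035, -0.02], "yaw": 0}, {"dp": [0, -0.035, -0.025], "yaw": 0}, {"dp": [0, -0.035, -0.025], "yaw": 0}, {"dp": [0, 0, 0], "yaw": 0}, {"dp": [0, 0, 0], "yaw": 0}, {"dp": [0, 0, 0], "yaw": 0}]'

```text
time_s: 20.42
tool_pos: [0.4648, -0.0013, 0.2233]
eef_rot: [[0.001, 0.109, 0.994], [0.0, 0.994, -0.109], [-1.0, 0.0, 0.001]]
ft_force: [0.5, -0.3, 0.2]
opening: -0.0003
```

```bash
python3 - <<'E'
from h import *
st()
W=cam("wrist");save(W["f"],"w16",(80,0,480,300),2)
S=cam("scene");save(S["f"],"s16",(290,140,450,260),5)
E
```

```text
t 20.42 x' 0.4621 y' 0.0497 z 0.2233 phi -6.2 open -0.0003 F' 0.5 -0.2 0.2 q [-0.0277  0.1511  1.8147  0.0003  1.1747  0.0809]
```

View pics/w16.png

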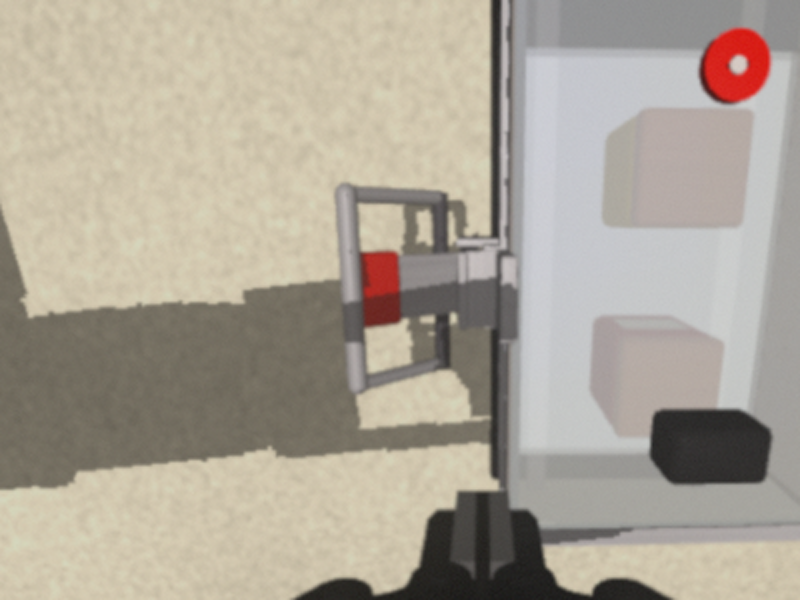

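View pics/s16.png

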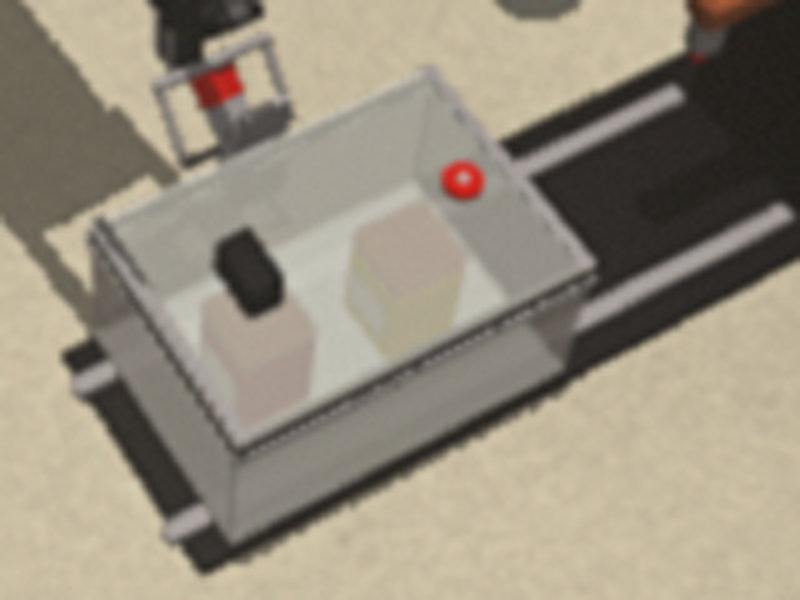

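The lid is shut, with both tins visible through it. Loop bar ends are at crop (345,188) and (357,385), and the red lever end is at (380,288). I check these against the expected geometry.

```bash
python3 - <<'E'
from h import *
W=cam("wrist");S=cam("scene")
f=lambda p:[80+p[0]/2,p[1]/2]
def pr(n,px,z):
    P=onz(W,[px],z)[0,:2]; print(n,"z",z,"x' %.4f y' %.4f"%(P@ex,P@ey))
for z in(.14,.1466,.155):
    pr("bar+",f([345,185]),z);pr("bar-",f([357,388]),z)
pr("leverend",f([365,253]),.14);pr("leverend",f([365,325]),.14)
pr("front rim",f([496,100]),.116);pr("front rim",f([496,470]),.116);
pr("lid front edge",f([512,100]),.135);pr("lid front edge",f([512,470]),.135)
pr("keeper+",f([500,255]),.15);pr("keeper-",f([500,340]),.15)
pr("valve",f([738,65]),.137)
pr("knob",f([710,412]),.165);
# scene bar ends: crop (155,90),(270,40) /5 +(290,140)
for a,b in ((f([345,188]),[290+270/5,140+40/5]),(f([357,385]),[290+157/5,140+88/5])):
    X,e=tri([W,S],[a,b]);print(X,X[:2]@ex,X[:2]@ey,e)
E
```

```text
bar+ z 0.14 x' 0.4131 y' 0.1407
bar- z 0.14 x' 0.4131 y' 0.0649
bar+ z 0.1466 x' 0.4146 y' 0.1403
bar- z 0.1466 x' 0.4145 y' 0.0668
bar+ z 0.155 x' 0.4164 y' 0.1398
bar- z 0.155 x' 0.4164 y' 0.0691
leverend z 0.14 x' 0.4191 y' 0.1168
leverend z 0.14 x' 0.4177 y' 0.0900
front rim z 0.116 x' 0.4677 y' 0.1730
front rim z 0.116 x' 0.4690 y' 0.0195
lid front edge z 0.135 x' 0.4729 y' 0.1695
lid front edge z 0.135 x' 0.4753 y' 0.0278
keeper+ z 0.15 x' 0.4688 y' 0.1166
keeper- z 0.15 x' 0.4691 y' 0.0862
valve z 0.137 x' 0.5516 y' 0.1815
knob z 0.165 x' 0.5441 y' 0.0633
[0.4246 0.0954 0.1286] 0.41160306215176834 0.14141543680000915 [2.0519230486229003, 0.5215517894021333]
[0.4171 0.0192 0.1321] 0.4124550492196912 0.06481059211284869 [1.5185157949963368, 0.425979125011503]
```

The bar is at x'≈0.4145, z≈0.141, and the station centre is y'≈0.102. I bring shut fingers outside the loop at its -y end (y'≈0.074).

Request:
drive_tool --commands '[{"dp": [0, 0.008, -0.03], "yaw": 0}, {"dp": [0, 0.008, -0.03], "yaw": 0}, {"dp": [0, 0.008, -0.032], "yaw": 0}, {"dp": [0.035, 0, 0], "yaw": 0}, {"dp": [0.035, 0, 0], "yaw": 0}, {"dp": [0.025, 0, 0], "yaw": 0}, {"dp": [0, 0, 0], "yaw": 0}, {"dp": [0, 0, 0], "yaw": 0}]'

```text
time_s: 21.28
tool_pos: [0.3754, 0.0329, 0.1277]
eef_rot: [[-0.003, 0.107, 0.994], [-0.0, 0.994, -0.107], [-1.0, -0.001, -0.003]]
ft_force: [0.2, 0.1, 1.2]
opening: -0.0002
```

```bash
python3 - <<'E'
from h import *
st()
W=cam("wrist");save(W["f"],"w17",(120,0,520,300),2)
E
```

```text
t 21.28 x' 0.3695 y' 0.0738 z 0.1277 phi -6.1 open -0.0002 F' 0.2 0.1 1.2 q [ 0.0568  0.1174  2.1342 -0.0001  0.8927  0.1639]
```

View pics/w17.png

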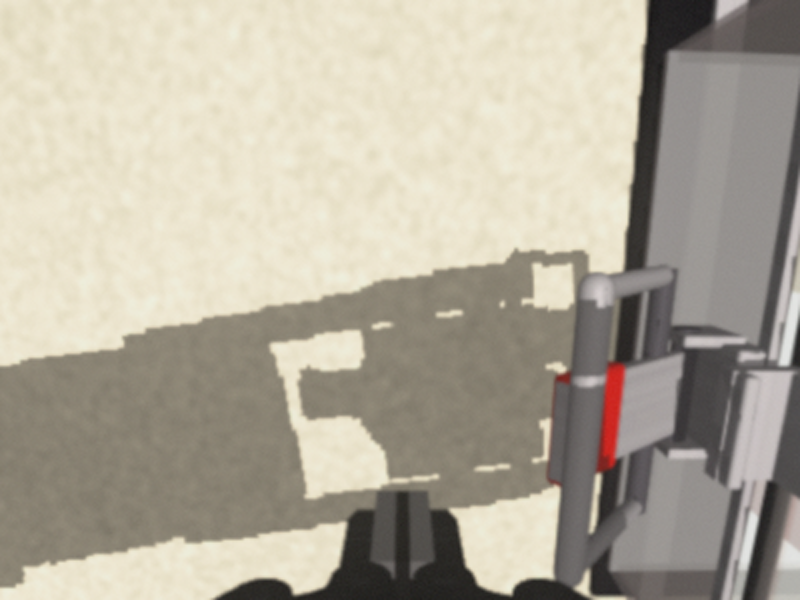

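The finger tip, at crop (403,525), is level with the bar's lower end. I push towards the lid.

Request:
drive_tool --commands '[{"dp": [0, 0, 0.02], "yaw": 0}, {"dp": [0, 0, 0.015], "yaw": 0}, {"dp": [0, 0, 0.012], "yaw": 0}, {"dp": [0, 0, 0.012], "yaw": 0}, {"dp": [0, 0, 0.012], "yaw": 0}, {"dp": [0, 0, 0.01], "yaw": 0}, {"dp": [0, 0, 0], "yaw": 0}, {"dp": [0, 0, 0], "yaw": 0}]'

```text
time_s: 22.0
tool_pos: [0.4537, 0.024, 0.1276]
eef_rot: [[-0.007, 0.108, 0.994], [0.001, 0.994, -0.108], [-1.0, -0.0, -0.007]]
ft_force: [-5.4, 2.0, 2.9]
opening: -0.0003
```

```bash
python3 - <<'E'
from h import *
st()
W=cam("wrist");save(W["f"],"w18",(120,0,520,300),2)
E
```

```text
t 22.00 x' 0.4483 y' 0.0736 z 0.1276 phi -6.2 open -0.0003 F' -5.6 1.4 2.9 q [0.0269 0.2348 1.9783 0.0011 0.9359 0.1348]
```

View pics/w18.png

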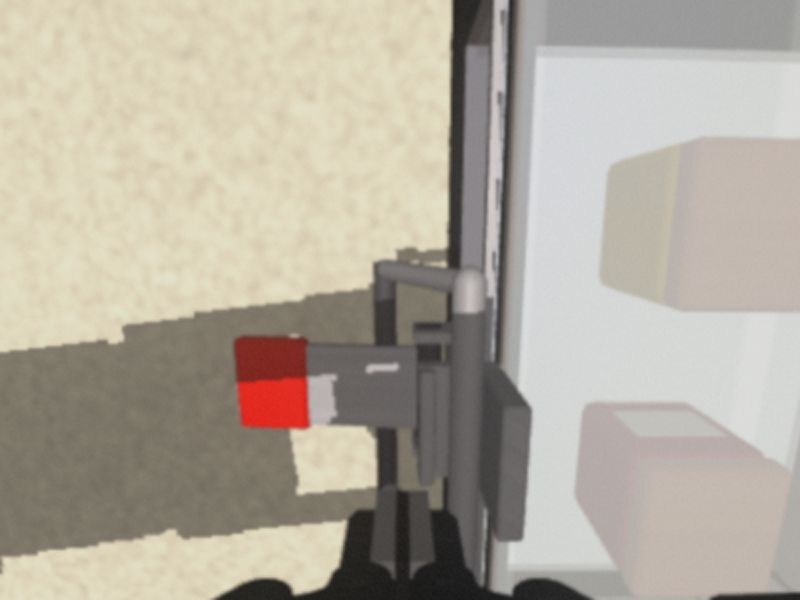

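The bar, at crop (468,380), now lies over the keeper just in front of the plate at (505,450). I retract and raise to check it stays.

Request:
drive_tool --commands '[{"dp": [0, 0, -0.015], "yaw": 0}, {"dp": [0, 0, -0.03], "yaw": 0}, {"dp": [0, 0, -0.03], "yaw": 0}, {"dp": [-0.035, 0, 0], "yaw": 0}, {"dp": [-0.035, 0, 0], "yaw": 0}, {"dp": [-0.025, 0, 0], "yaw": 0}, {"dp": [0, -0.02, 0.03], "yaw": 0}, {"dp": [0, 0, 0], "yaw": 0}]'

```text
time_s: 22.72
tool_pos: [0.4143, 0.0068, 0.2257]
eef_rot: [[0.009, 0.108, 0.994], [-0.002, 0.994, -0.108], [-1.0, -0.001, 0.01]]
ft_force: [0.5, 0.5, -0.6]
opening: 0.0001
```

```bash
python3 - <<'E'
from h import *
st()
W=cam("wrist");save(W["f"],"w19",(120,0,520,300),2)
S=cam("scene");save(S["f"],"s19",(290,140,450,260),5)
E
```

```text
t 22.72 x' 0.4110 y' 0.0522 z 0.2257 phi -6.2 open 0.0001 F' 0.4 0.6 -0.6 q [-0.01    0.0635  1.9108 -0.002   1.1579  0.0995]
```

View pics/w19.png

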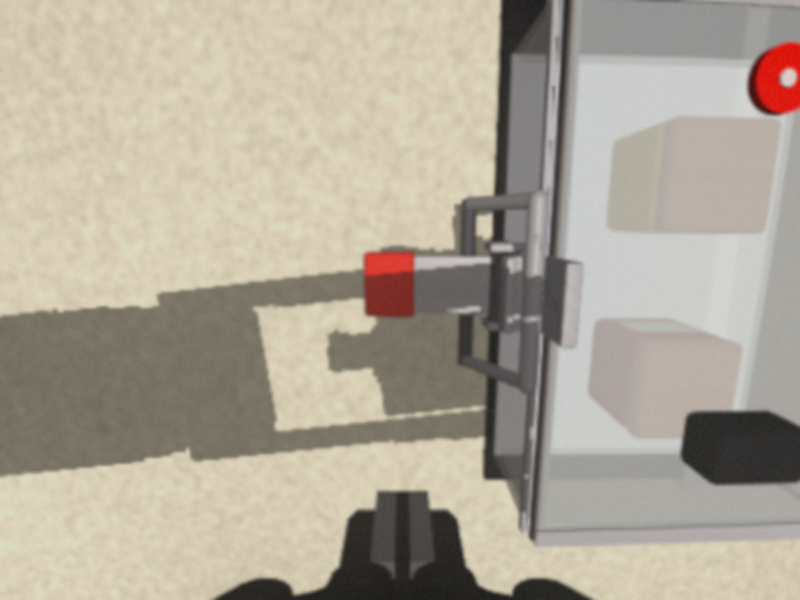

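View pics/s19.png

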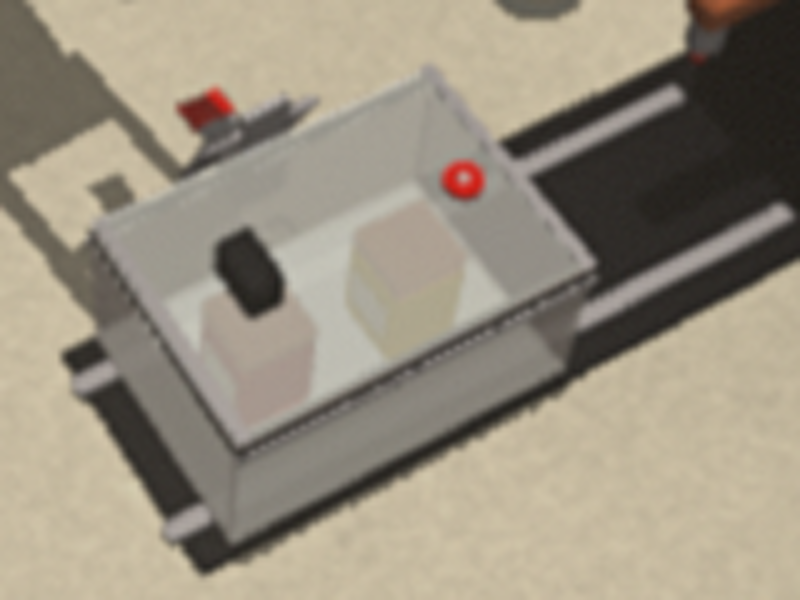

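The bar has stayed put, resting just in front of the keeper plate at (535,285). For the lever I'll use the back of the opened +x finger, so the gripper body stays clear of the tub.

Request:
drive_tool --commands '[{"dp": [0, 0.025, -0.021], "yaw": 0}, {"dp": [0, 0.025, -0.022], "yaw": 0}, {"dp": [0, 0, 0], "yaw": 0}, {"dp": [0.03, 0, 0], "yaw": 0}, {"dp": [0.03, 0, 0], "yaw": 0}, {"dp": [0, 0, 0], "yaw": 0}, {"dp": [0, 0, 0], "yaw": 0}, {"dp": [0, 0, 0], "yaw": 0}]' --gripper -1

```text
time_s: 23.48
tool_pos: [0.3724, 0.0631, 0.164]
eef_rot: [[0.001, 0.108, 0.994], [0.0, 0.994, -0.108], [-1.0, 0.0, 0.001]]
ft_force: [-0.3, -0.3, 0.4]
opening: 0.0851
```

```bash
python3 - <<'E'
from h import *
st()
W=cam("wrist");save(W["f"],"w20",(240,100,640,400),2)
E
```

```text
t 23.48 x' 0.3633 y' 0.1036 z 0.1640 phi -6.2 open 0.0851 F' -0.3 -0.3 0.4 q [ 0.1375  0.0699  2.077  -0.0001  0.9938  0.2456]
```

View pics/w20.png

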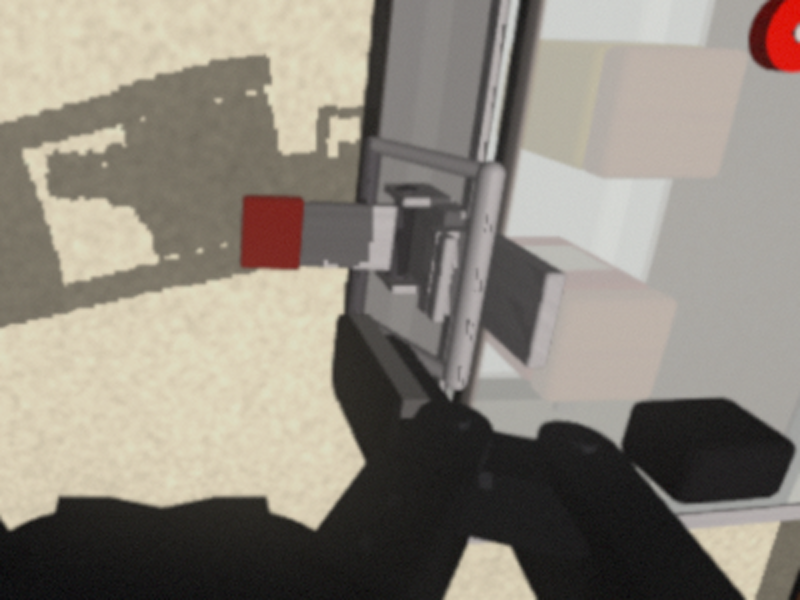

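The opened finger is over the lever, but the outer linkage knuckle at crop (580,450) sticks out well beyond it. I estimate where that sits in the tool frame before descending.

```bash
python3 - <<'E'
from h import *
d=env.get_image("wrist");H=d["hand_eye"]
K=np.array([[d["fx"],0,d["cx"]],[0,d["fy"],d["cy"]],[0,0,1]])
def t(px,y):
    p=cv2.undistortPoints(np.array([[px]],float),K,np.array([d["k1"],0,0,0]))[0,0]
    v=H[:3,:3]@[p[0],p[1],1]; c=H[:3,3]; s=(y-c[1])/v[1]; return c+s*v
f=lambda x,y:[240+x/2,100+y/2]
for n,p in dict(tipouter_lo=f(335,315),tip2=f(400,405),tipR=f(440,398),kn1=f(490,425),kn2=f(560,425),kn2r=f(625,450),linkr=f(700,560),bodyL=f(60,500)).items():
    print(n,p,[t(p,y) for y in(-.0,.011)])
E
```

```text
tipouter_lo [407.5, 257.5] [array([0.0047, 0.    , 0.048 ]), array([-0.0162,  0.011 ,  0.0412])]
tip2 [440.0, 302.5] [array([-0.036 ,  0.    ,  0.0507]), array([-0.051 ,  0.011 ,  0.0435])]
tipR [460.0, 299.0] [array([-0.0337,  0.    ,  0.0604]), array([-0.0491,  0.011 ,  0.0518])]
kn1 [485.0, 312.5] [array([-0.043 ,  0.    ,  0.0666]), array([-0.0571,  0.011 ,  0.0571])]
kn2 [520.0, 312.5] [array([-0.0435,  0.    ,  0.081 ]), array([-0.0575,  0.011 ,  0.0695])]
kn2r [552.5, 325.0] [array([-0.0514,  0.    ,  0.0891]), array([-0.0643,  0.011 ,  0.0764])]
linkr [590.0, 380.0] [array([-0.0765,  0.    ,  0.0827]), array([-0.0858,  0.011 ,  0.071 ])]
bodyL [270.0, 350.0] [array([-0.062 ,  0.    , -0.0173]), array([-0.0733,  0.011 , -0.0148])]
```

The knuckle sticks out about 25 mm past the finger back, 45–60 mm above the tip, so it would hit the tub front at the end of the stroke. I change plan: shut fingers, jaws along y', camera facing away from the tub, pushing with the finger's narrow side.

Request:
drive_tool --commands '[{"dp": [-0.04, 0, 0], "yaw": 0}, {"dp": [0, 0, 0], "yaw": -0.121}, {"dp": [0, 0, 0], "yaw": -0.121}, {"dp": [0, 0, 0], "yaw": -0.121}, {"dp": [0, 0, 0], "yaw": -0.121}, {"dp": [0, 0, 0], "yaw": -0.121}, {"dp": [0, 0, 0], "yaw": -0.121}, {"dp": [0, 0, 0], "yaw": -0.121}]' --gripper 1

```text
time_s: 24.25
tool_pos: [0.3725, 0.063, 0.2045]
eef_rot: [[0.003, -0.678, 0.735], [0.0, 0.735, 0.678], [-1.0, -0.002, 0.002]]
ft_force: [-0.3, -0.7, -0.4]
opening: -0.0002
```

Request:
drive_tool --commands '[{"dp": [0, 0, 0], "yaw": -0.121}, {"dp": [0, 0, 0], "yaw": -0.121}, {"dp": [0, 0, 0], "yaw": -0.121}, {"dp": [0, 0, 0], "yaw": -0.121}, {"dp": [0, 0, 0], "yaw": -0.121}, {"dp": [0, 0, 0], "yaw": -0.121}, {"dp": [0, 0, 0], "yaw": 0}, {"dp": [0, 0, 0], "yaw": 0}]'

```text
time_s: 24.92
tool_pos: [0.3723, 0.063, 0.2041]
eef_rot: [[0.002, -0.994, 0.109], [0.0, 0.109, 0.994], [-1.0, -0.002, 0.0]]
ft_force: [-0.5, -0.5, -0.1]
opening: -0.0001
```

```bash
python3 - <<'E'
from h import *
st()
p=ex*.411+ey*.103
plan(p[0],p[1],.16,83.7)
W=cam("wrist");save(W["f"],"w21")
E
```

```text
t 24.92 x' 0.3631 y' 0.1035 z 0.2041 phi 83.8 open -0.0001 F' -0.4 -0.5 -0.1 q [ 0.1374  0.026   2.0098 -0.0001  1.1039 -1.3244]
t 24.9 pos [0.3723 0.063  0.2041] phi 83.8 open -0.0001 F [-0.4976 -0.47   -0.0614] q [ 0.1374  0.026   2.0098 -0.0001  1.1039 -1.3244]
yaw total 0.001 (1 rows) dp total [ 0.0441 -0.0479 -0.0005] rows 2
```

View pics/w21.png

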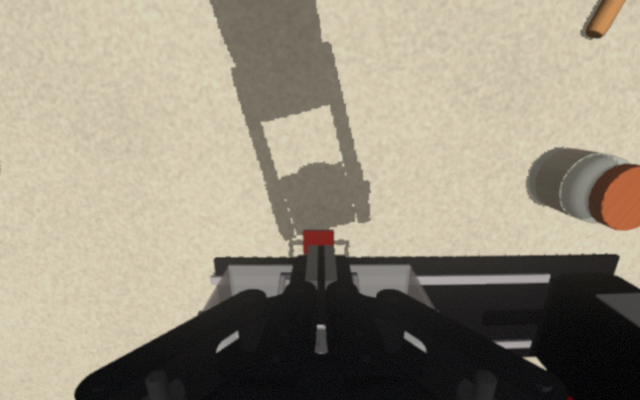

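The lever's red end at (318,236) lines up with the fingers. I move over it and press down along the arc.

Request:
drive_tool --commands '[{"dp": [0, -0.024, 0], "yaw": 0}, {"dp": [0, -0.024, 0], "yaw": 0}, {"dp": [0.035, 0, 0], "yaw": 0}, {"dp": [0.03, 0, 0], "yaw": 0}, {"dp": [0.02, 0, 0], "yaw": 0}, {"dp": [0.02, 0, 0], "yaw": 0}, {"dp": [0, 0, 0], "yaw": 0}, {"dp": [0, 0, 0], "yaw": 0}]'

```text
time_s: 25.63
tool_pos: [0.4193, 0.0579, 0.098]
eef_rot: [[-0.002, -0.994, 0.107], [-0.0, 0.107, 0.994], [-1.0, 0.002, -0.0]]
ft_force: [0.1, 0.7, 0.7]
opening: 0.0001
```

```bash
python3 - <<'E'
from h import *
st()
W=cam("wrist");save(W["f"],"w22")
E
```

```text
t 25.63 x' 0.4104 y' 0.1036 z 0.0980 phi 83.9 open 0.0001 F' 0.0 0.7 0.7 q [ 0.1102  0.2275  2.0858 -0.0001  0.8298 -1.3533]
```

View pics/w22.png

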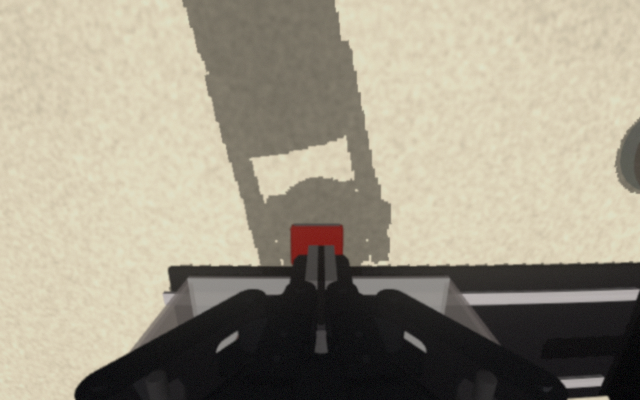

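The lever is about horizontal under the fingers, with its red end at (317,240). I continue.

Request:
drive_tool --commands '[{"dp": [0.018, 0, 0], "yaw": 0}, {"dp": [0.01, -0.001, 0], "yaw": 0}, {"dp": [0.01, -0.001, 0], "yaw": 0}, {"dp": [0.008, -0.002, 0], "yaw": 0}, {"dp": [0.007, -0.003, 0], "yaw": 0}, {"dp": [0.004, -0.002, 0], "yaw": 0}, {"dp": [0, 0, 0], "yaw": 0}, {"dp": [0, 0, 0], "yaw": 0}]'

```text
time_s: 26.35
tool_pos: [0.4289, 0.057, 0.0413]
eef_rot: [[0.0, -0.994, 0.106], [-0.0, 0.106, 0.994], [-1.0, -0.0, -0.0]]
ft_force: [-0.4, -0.2, -0.3]
opening: 0.0002
```

```bash
python3 - <<'E'
from h import *
st()
W=cam("wrist");save(W["f"],"w23")
S=cam("scene");save(S["f"],"s23",(290,110,450,260),4)
E
```

```text
t 26.35 x' 0.4200 y' 0.1037 z 0.0413 phi 83.9 open 0.0002 F' -0.3 -0.2 -0.3 q [ 0.1057  0.3283  2.1364 -0.0002  0.6764 -1.359 ]
```

View pics/w23.png

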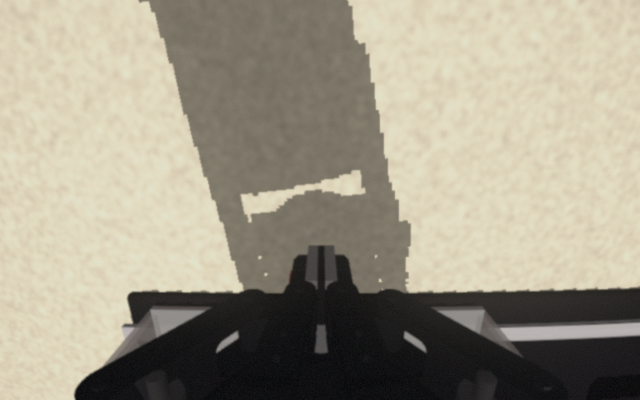

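View pics/s23.png

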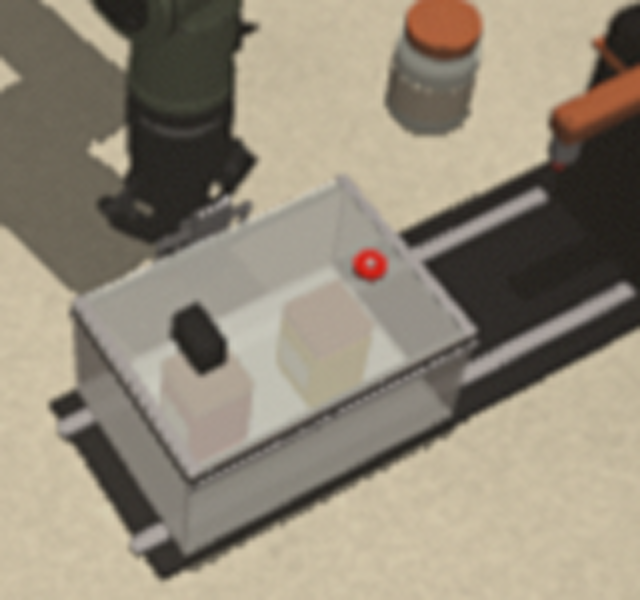

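No resistance yet. I push slowly towards the tub.

Request:
drive_tool --commands '[{"dp": [0.002, -0.002, 0], "yaw": 0}, {"dp": [0.001, -0.002, 0], "yaw": 0}, {"dp": [0, -0.002, 0], "yaw": 0}, {"dp": [0, 0, 0], "yaw": 0}, {"dp": [0, 0, 0], "yaw": 0}, {"dp": [0, 0, 0], "yaw": 0}, {"dp": [0, 0, 0], "yaw": 0}, {"dp": [0, 0, 0], "yaw": 0}]'

```text
time_s: 27.12
tool_pos: [0.4344, 0.0564, 0.0382]
eef_rot: [[0.0, -0.994, 0.106], [-0.0, 0.106, 0.994], [-1.0, -0.0, -0.0]]
ft_force: [0.2, 0.8, -0.3]
opening: -0.0001
```

```bash
python3 - <<'E'
from h import *
st()
E
```

```text
t 27.12 x' 0.4256 y' 0.1037 z 0.0382 phi 83.9 open -0.0001 F' 0.1 0.8 -0.3 q [ 0.1029  0.3403  2.1279 -0.0002  0.6733 -1.362 ]
```

Request:
drive_tool --commands '[{"dp": [0, -0.002, 0], "yaw": 0}, {"dp": [0, -0.002, 0], "yaw": 0}, {"dp": [0, 0, 0], "yaw": 0}, {"dp": [0, 0, 0], "yaw": 0}, {"dp": [0, 0, 0], "yaw": 0}, {"dp": [0, 0, 0], "yaw": 0}, {"dp": [0, 0, 0], "yaw": 0}, {"dp": [0, 0, 0], "yaw": 0}]'

```text
time_s: 27.78
tool_pos: [0.4384, 0.056, 0.0382]
eef_rot: [[0.0, -0.994, 0.106], [-0.0, 0.106, 0.994], [-1.0, -0.0, -0.0]]
ft_force: [-0.5, -0.1, 0.2]
opening: 0.0
```

```bash
python3 - <<'E'
from h import *
st()
S=cam("scene");save(S["f"],"s24",(290,110,450,260),4)
E
```

```text
t 27.78 x' 0.4296 y' 0.1037 z 0.0382 phi 83.9 open 0.0000 F' -0.5 -0.2 0.2 q [ 0.101   0.3449  2.1194 -0.0002  0.6772 -1.3639]
```

View pics/s24.png

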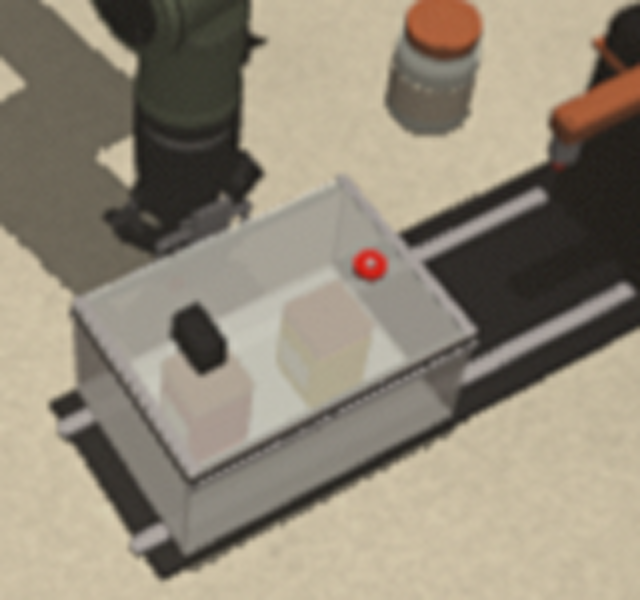

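There's still no force, so the lever may already have snapped over. I back off and look.

Request:
drive_tool --commands '[{"dp": [0, 0.02, 0], "yaw": 0}, {"dp": [0, 0.03, 0], "yaw": 0}, {"dp": [-0.01, 0.03, 0], "yaw": 0}, {"dp": [-0.035, 0, 0], "yaw": 0}, {"dp": [-0.035, 0, 0], "yaw": 0}, {"dp": [-0.035, 0, 0], "yaw": 0}, {"dp": [-0.03, 0, 0], "yaw": 0}, {"dp": [0, 0, 0], "yaw": 0}]'

```text
time_s: 28.5
tool_pos: [0.3625, 0.065, 0.1886]
eef_rot: [[0.013, -0.994, 0.105], [0.002, 0.106, 0.994], [-1.0, -0.012, 0.003]]
ft_force: [1.0, 0.4, 1.3]
opening: -0.0001
```

```bash
python3 - <<'E'
from h import *
st()
W=cam("wrist");save(W["f"],"w25")
S=cam("scene");save(S["f"],"s25",(310,130,450,235),5.6)
T=cam("top");save(T["f"],"t25",(210,140,330,230),6)
E
```

```text
t 28.50 x' 0.3531 y' 0.1044 z 0.1886 phi 83.9 open -0.0001 F' 1.0 0.5 1.3 q [ 0.1462  0.0204  2.0591 -0.0001  1.0493 -1.3188]
```

View pics/w25.png

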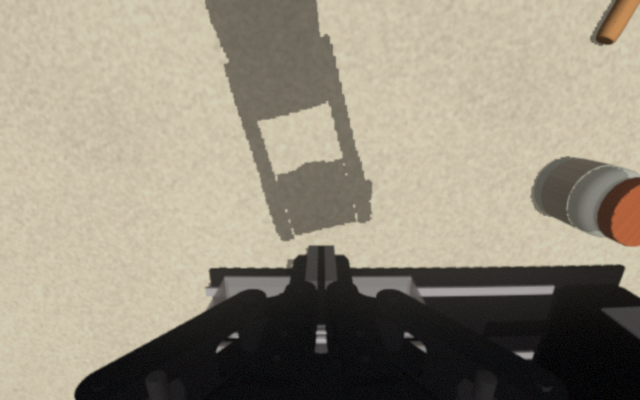

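View pics/s25.png

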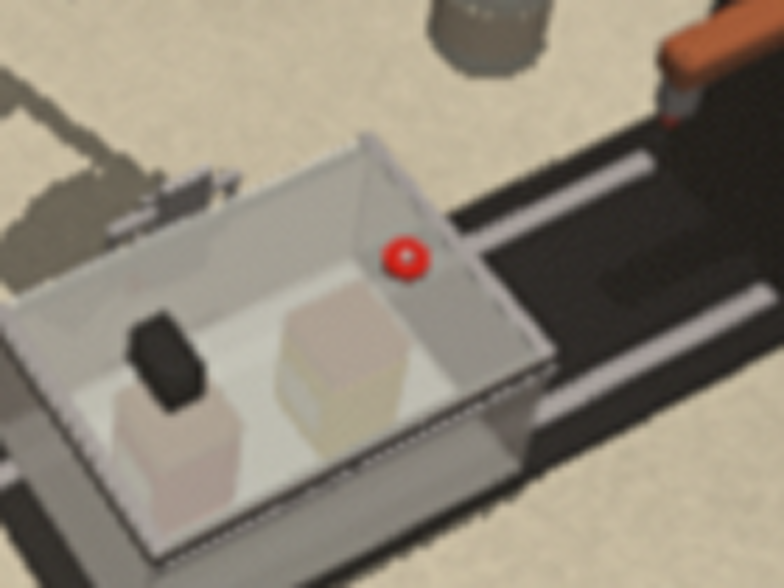

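View pics/t25.png

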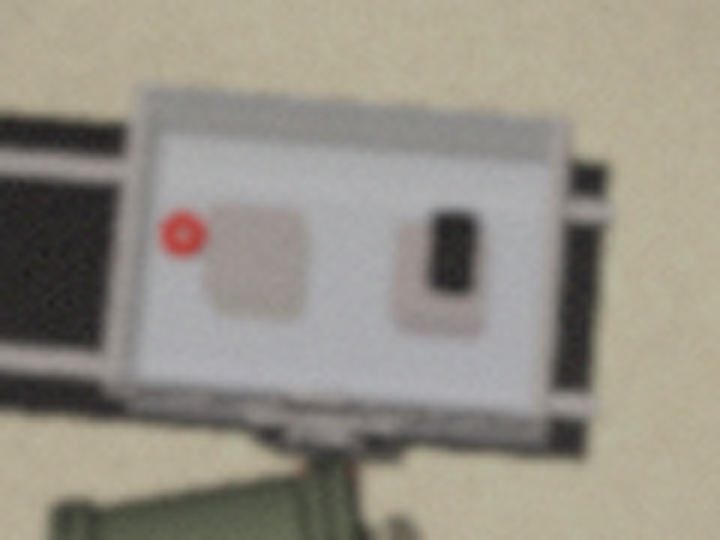

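The lever is no longer sticking out. I move over the lid with the wrist camera looking down on the latch front to check.

Request:
drive_tool --commands '[{"dp": [-0.035, 0, 0], "yaw": 0}, {"dp": [-0.035, 0, 0], "yaw": 0}, {"dp": [0, -0.037, 0], "yaw": 0}, {"dp": [0, -0.037, 0], "yaw": 0}, {"dp": [0, -0.037, 0], "yaw": 0}, {"dp": [0, -0.037, 0], "yaw": 0}, {"dp": [0, 0, 0], "yaw": 0}, {"dp": [0, 0, 0], "yaw": 0}]'

```text
time_s: 29.32
tool_pos: [0.5063, 0.0485, 0.25]
eef_rot: [[-0.006, -0.994, 0.106], [-0.0, 0.106, 0.994], [-1.0, 0.006, -0.001]]
ft_force: [-0.6, 0.2, -0.4]
opening: -0.0003
```

```bash
python3 - <<'E'
from h import *
st()
W=cam("wrist");save(W["f"],"w26",(120,0,520,300),2)
T=cam("top");save(T["f"],"t26",(210,140,330,230),6)
E
```

```text
t 29.32 x' 0.4979 y' 0.1037 z 0.2500 phi 83.9 open -0.0003 F' -0.6 0.1 -0.4 q [ 0.0729  0.206   1.6752 -0.      1.2667 -1.3913]
```

View pics/w26.png

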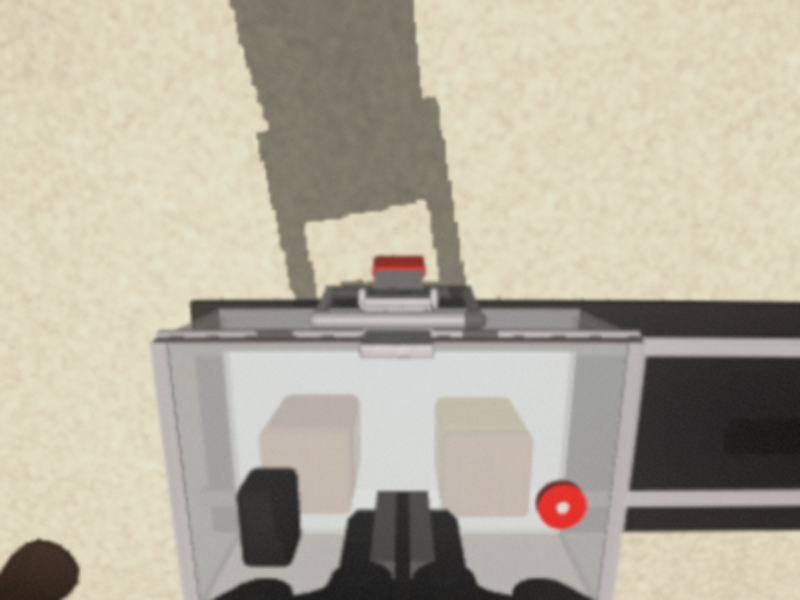

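The red end is at crop (398,265), and the bar at row 318 is just in front of the lid edge. I zoom in and compare with the predicted lever tip position for candidate angles.

```bash
python3 - <<'E'
from h import *
W=cam("wrist");save(W["f"],"w27",(260,110,380,190),6.5)
X=lambda x,y,z:np.r_[ex*x+ey*y,z]
for L in(1.9,2.0,2.1,2.2,2.25,2.3,2.356):
    a=.8727-L
    r=.062;n=np.array([-np.sin(-a),np.cos(a)])*.002 # outer normal
    tip=np.array([.4555,.092])+r*np.array([-np.cos(a),np.sin(a)])
    o=tip+np.array([np.sin(a),np.cos(a)])*.002
    i=tip-np.array([np.sin(a),np.cos(a)])*.002
    print(L,tip,proj(W,[X(o[0],.103,o[1]),X(i[0],.103,i[1])]).round(1))
for n,x,z in(("piv",.4555,.092),("lidfront top",.472,.131),("rim",.4715,.115),("bar groove?",.478,.14)):
    print(n,proj(W,[X(x,.103,z)]))
E
```

```text
1.9 [0.4234 0.0389] [[320.  114.4]
 [320.  117.4]]
2.0 [0.4289 0.036 ] [[320.  119.1]
 [320.  122.3]]
2.1 [0.4346 0.0336] [[320.  124. ]
 [320.  127.3]]
2.2 [0.4406 0.0318] [[320.  129.1]
 [320.  132.3]]
2.25 [0.4436 0.0312] [[320.  131.6]
 [320.  134.9]]
2.3 [0.4466 0.0306] [[320.  134.2]
 [320.  137.5]]
2.356 [0.4501 0.0302] [[320.  137. ]
 [320.  140.4]]
piv [[319.7706 149.2649]]
lidfront top [[319.5531 172.8392]]
rim [[319.6345 169.0512]]
bar groove? [[319.4904 181.5767]]
```

View pics/w27.png

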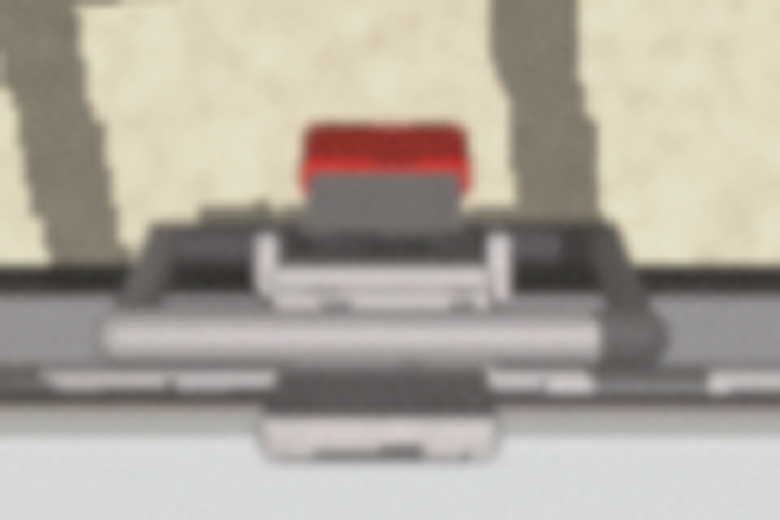

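```bash
python3 - <<'E'
from h import *
W=cam("wrist");save(W["f"],"w28",(180,140,480,240),2.6)
f=lambda x,y:[260+x/6.5,110+y/6.5]
def pr(n,px,z):
    P=onz(W,[px],z)[0,:2]; print(n,"z",z,"x' %.4f y' %.4f"%(P@ex,P@ey))
for z in(.125,.13,.135,.14,.145): pr("bar-",f(103,338),z);pr("bar+",f(665,338),z)
for z in(.115,.131): pr("lid L",[120+155/2,170],z);pr("lid R",[120+642/2,170],z)
for z in(.155,.16,.165): pr("plateL",f(260,425),z);pr("plateR",f(500,425),z)
for z in(.03,.045): pr("redL",f(303,150),z);pr("redR",f(468,150),z)
pr("red top edge",f(385,122),.031);pr("red bottom",f(385,192),.046)
pr("valve",[120+562/2,507/2],.137)
E
```

```text
bar- z 0.125 x' 0.4634 y' 0.0631
bar+ z 0.125 x' 0.4631 y' 0.1422
bar- z 0.13 x' 0.4626 y' 0.0639
bar+ z 0.13 x' 0.4623 y' 0.1415
bar- z 0.135 x' 0.4618 y' 0.0646
bar+ z 0.135 x' 0.4615 y' 0.1407
bar- z 0.14 x' 0.4610 y' 0.0654
bar+ z 0.14 x' 0.4607 y' 0.1400
bar- z 0.145 x' 0.4601 y' 0.0661
bar+ z 0.145 x' 0.4599 y' 0.1393
lid L z 0.115 x' 0.4727 y' -0.0144
lid R z 0.115 x' 0.4719 y' 0.2198
lid L z 0.131 x' 0.4697 y' -0.0076
lid R z 0.131 x' 0.4689 y' 0.2132
plateL z 0.155 x' 0.4695 y' 0.0871
plateR z 0.155 x' 0.4694 y' 0.1175
plateL z 0.16 x' 0.4685 y' 0.0875
plateR z 0.16 x' 0.4684 y' 0.1172
plateL z 0.165 x' 0.4675 y' 0.0878
plateR z 0.165 x' 0.4674 y' 0.1169
redL z 0.03 x' 0.4437 y' 0.0870
redR z 0.03 x' 0.4436 y' 0.1176
redL z 0.045 x' 0.4427 y' 0.0877
redR z 0.045 x' 0.4426 y' 0.1170
red top edge z 0.031 x' 0.4385 y' 0.1022
red bottom z 0.046 x' 0.4499 y' 0.1023
valve z 0.137 x' 0.5495 y' 0.1819
```

View pics/w28.png

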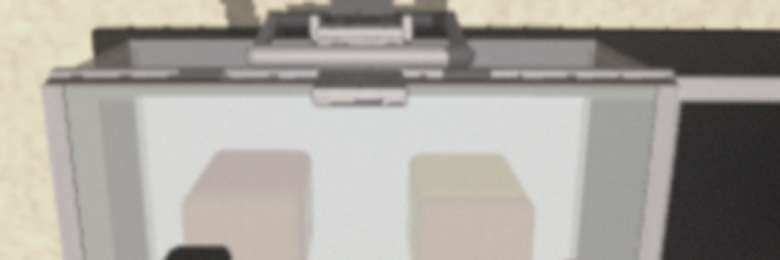

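The 30 mm wide lip, at zoom rows 290–305, lies in front of the bar at rows 318–360, so the loop is hooked. Lever tip at x'≈0.440 means an angle of about 2.2, which is borderline. I give it a further push.

Request:
drive_tool --commands '[{"dp": [0, 0.04, 0], "yaw": 0}, {"dp": [0, 0.04, 0], "yaw": 0}, {"dp": [0, 0.04, 0], "yaw": 0}, {"dp": [0.04, 0.005, 0], "yaw": 0}, {"dp": [0.04, 0, 0], "yaw": 0}, {"dp": [0.04, 0, 0], "yaw": 0}, {"dp": [0.04, 0, 0], "yaw": 0}, {"dp": [0.04, 0, 0], "yaw": 0}]'

```text
time_s: 30.18
tool_pos: [0.3807, 0.0621, 0.0527]
eef_rot: [[0.003, -0.994, 0.105], [0.0, 0.105, 0.994], [-1.0, -0.003, 0.001]]
ft_force: [1.0, 0.2, 0.2]
opening: 0.0003
```

Request:
drive_tool --commands '[{"dp": [0.014, 0, 0], "yaw": 0}, {"dp": [0, -0.02, 0], "yaw": 0}, {"dp": [0, -0.02, 0], "yaw": 0}, {"dp": [0, -0.01, 0], "yaw": 0}, {"dp": [0, -0.005, 0], "yaw": 0}, {"dp": [0, -0.002, 0], "yaw": 0}, {"dp": [0, 0, 0], "yaw": 0}, {"dp": [0, 0, 0], "yaw": 0}]'

```text
time_s: 30.85
tool_pos: [0.4372, 0.056, 0.0393]
eef_rot: [[-0.001, -0.994, 0.105], [-0.0, 0.105, 0.994], [-1.0, 0.001, -0.0]]
ft_force: [0.2, 0.9, -0.4]
opening: -0.0002
```

```bash
python3 - <<'E'
from h import *
st()
E
```

```text
t 30.85 x' 0.4284 y' 0.1036 z 0.0393 phi 83.9 open -0.0002 F' 0.1 0.9 -0.4 q [ 0.1013  0.3419  2.1201 -0.0001  0.6804 -1.3638]
```

Request:
drive_tool --commands '[{"dp": [0, -0.002, 0], "yaw": 0}, {"dp": [0, -0.001, 0], "yaw": 0}, {"dp": [0, -0.001, 0], "yaw": 0}, {"dp": [0, -0.001, 0], "yaw": 0}, {"dp": [0, -0.001, 0], "yaw": 0}, {"dp": [0, 0, 0], "yaw": 0}, {"dp": [0, 0, 0], "yaw": 0}, {"dp": [0, 0, 0], "yaw": 0}]'

```text
time_s: 31.52
tool_pos: [0.4422, 0.0554, 0.039]
eef_rot: [[-0.004, -0.994, 0.106], [-0.0, 0.106, 0.994], [-1.0, 0.004, -0.0]]
ft_force: [-5.2, 2.3, 4.1]
opening: -0.0002
```

```bash
python3 - <<'E'
from h import *
st()
E
```

```text
t 31.52 x' 0.4335 y' 0.1036 z 0.0390 phi 83.9 open -0.0002 F' -5.4 1.7 4.1 q [ 0.0986  0.3497  2.1075  0.0006  0.6886 -1.3666]
```

Request:
drive_tool --commands '[{"dp": [0, -0.001, 0], "yaw": 0}, {"dp": [0, -0.001, 0], "yaw": 0}, {"dp": [0, 0, 0], "yaw": 0}, {"dp": [0, 0, 0], "yaw": 0}, {"dp": [0, 0, 0], "yaw": 0}, {"dp": [0, 0, 0], "yaw": 0}, {"dp": [0, 0, 0], "yaw": 0}, {"dp": [0, 0, 0], "yaw": 0}]'

```text
time_s: 32.18
tool_pos: [0.442, 0.0553, 0.0389]
eef_rot: [[-0.008, -0.994, 0.106], [0.0, 0.106, 0.994], [-1.0, 0.008, -0.001]]
ft_force: [-11.7, 2.7, 8.0]
opening: 0.0001
```

```bash
python3 - <<'E'
from h import *
st()
E
```

```text
t 32.18 x' 0.4333 y' 0.1035 z 0.0389 phi 83.9 open 0.0001 F' -12.0 1.4 8.0 q [ 0.098   0.3511  2.1052  0.0013  0.6936 -1.3674]
```

A hard stop at 12 N. I withdraw and look again.

Request:
drive_tool --commands '[{"dp": [0, 0.02, 0], "yaw": 0}, {"dp": [0, 0.035, 0], "yaw": 0}, {"dp": [-0.035, 0, 0], "yaw": 0}, {"dp": [-0.04, 0, 0], "yaw": 0}, {"dp": [-0.04, 0, 0], "yaw": 0}, {"dp": [-0.04, 0, 0], "yaw": 0}, {"dp": [-0.04, 0, 0], "yaw": 0}, {"dp": [-0.015, -0.03, 0], "yaw": 0}]'

```text
time_s: 32.85
tool_pos: [0.4201, 0.0582, 0.2552]
eef_rot: [[0.008, -0.994, 0.105], [0.001, 0.105, 0.995], [-1.0, -0.007, 0.002]]
ft_force: [0.3, 0.5, -0.3]
opening: -0.0001
```

Request:
drive_tool --commands '[{"dp": [0, -0.03, 0], "yaw": 0}, {"dp": [0, -0.03, 0], "yaw": 0}, {"dp": [0, -0.03, 0], "yaw": 0}, {"dp": [0, 0, 0], "yaw": 0}, {"dp": [0, 0, 0], "yaw": 0}, {"dp": [0, 0, 0], "yaw": 0}, {"dp": [0, 0, 0], "yaw": 0}, {"dp": [0, 0, 0], "yaw": 0}]'

```text
time_s: 33.52
tool_pos: [0.51, 0.0484, 0.2494]
eef_rot: [[0.0, -0.994, 0.105], [-0.0, 0.105, 0.994], [-1.0, -0.0, -0.0]]
ft_force: [-0.6, 0.3, 0.1]
opening: 0.0002
```

```bash
python3 - <<'E'
from h import *
st()
W=cam("wrist");save(W["f"],"w29",(260,110,380,190),6.5)
f=lambda x,y:[260+x/6.5,110+y/6.5]
X=lambda x,y,z:np.r_[ex*x+ey*y,z]
print("lid front .116 pred",proj(W,[X(.472,.103,.116),X(.4501-.002,.103,.03),X(.4436-.002,.103,.031),X(.4406-.002,.103,.032)]))
E
```

```text
t 33.52 x' 0.5017 y' 0.1041 z 0.2494 phi 84.0 open 0.0002 F' -0.6 0.2 0.1 q [ 0.0722  0.2092  1.6724 -0.0001  1.26   -1.3931]
lid front .116 pred [[319.2642 163.7192]
 [319.6634 131.6052]
 [319.6741 126.0478]
 [319.6775 123.4718]]
```

View pics/w29.png

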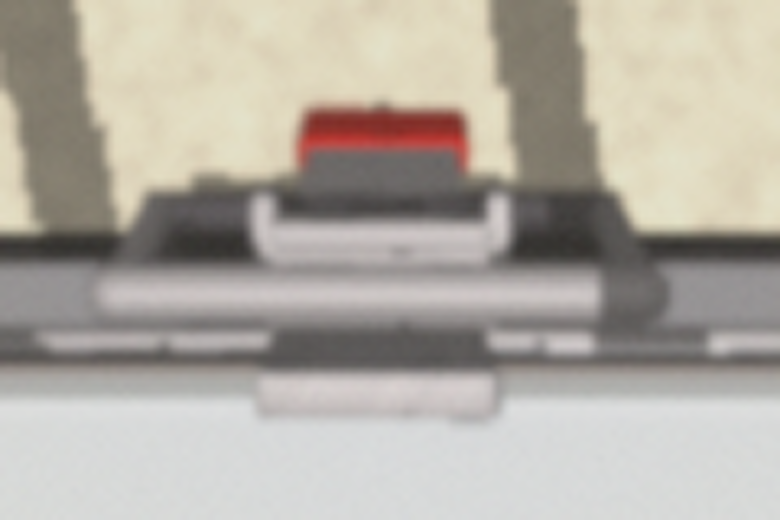

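The red end has moved about 3 mm nearer the tub, to roughly 2.27 or more. To confirm the hook, I take an oblique look at the latch from the front.

Request:
drive_tool --commands '[{"dp": [0, 0.028, -0.025], "yaw": 0}, {"dp": [0, 0.028, -0.025], "yaw": 0}, {"dp": [0, 0.028, -0.025], "yaw": 0}, {"dp": [0, 0.028, -0.025], "yaw": 0}, {"dp": [0, 0.028, -0.025], "yaw": 0}, {"dp": [0.03, 0, -0.025], "yaw": 0}, {"dp": [0.025, 0, -0.014], "yaw": 0}, {"dp": [0, 0, 0], "yaw": 0}]'

```text
time_s: 34.23
tool_pos: [0.3506, -0.1007, 0.1913]
eef_rot: [[-0.007, -0.994, 0.109], [0.001, 0.109, 0.994], [-1.0, 0.007, 0.0]]
ft_force: [-0.7, 0.4, 0.1]
opening: -0.0001
```

```bash
python3 - <<'E'
from h import *
st()
W=cam("wrist");save(W["f"],"w30")
p=proj(W,[np.r_[ex*.46+ey*.103,.13]])[0].astype(int);print(p)
x0=max(0,min(520,p[0]-60));y0=max(0,min(300,p[1]-50));save(W["f"],"w30z",(x0,y0,x0+120,y0+100),6)
E
```

```text
t 34.23 x' 0.3596 y' -0.0616 z 0.1913 phi 83.8 open -0.0001 F' -0.7 0.3 0.1 q [-0.3104  0.0221  2.0497 -0.001   1.0764 -1.7718]
[512 330]
```

View pics/w30z.png

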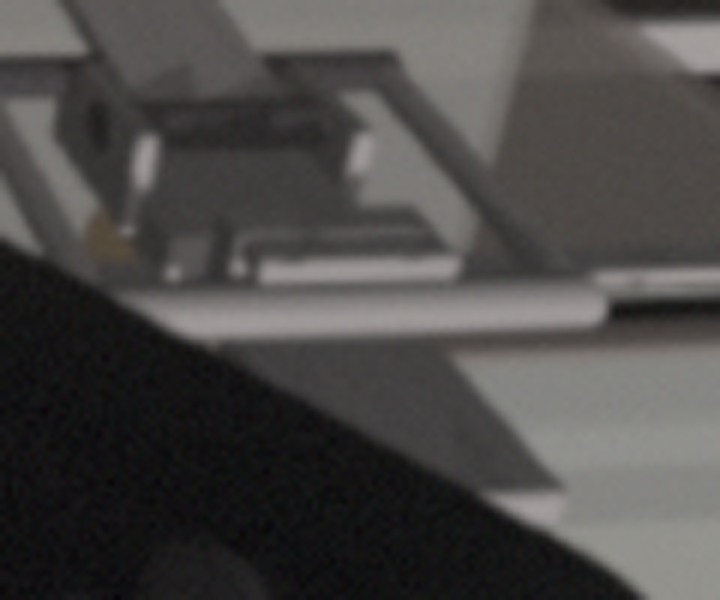

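From the front, the keeper lip (zoom (360,265)) clearly lies in front of the bar at (380,310), with the plate behind it, so it's hooked. Now the nozzle tip and knob.

```bash
python3 - <<'E'
from h import *
T=cam("top");S=cam("scene")
P=onz(S,[[429.6,151.8]],.144)[0];print("tip",P,P[:2]@ex,P[:2]@ey)
save(S["f"],"s31",(400,90,520,190),6.5);save(T["f"],"t31",(120,130,330,230),3.6)
# knob & valve
for n,px,z in(("knob",None,0.147),):
  for C,nm,box in((T,"top",(270,160,300,200)),(S,"scene",(320,180,350,205))):
    g=cv2.cvtColor(C["f"],cv2.COLOR_RGB2GRAY);m=np.zeros_like(g);x0,y0,x1,y1=box;m[y0:y1,x0:x1]=(g[y0:y1,x0:x1]<60)
    n2,l,st2,ce=cv2.connectedComponentsWithStats(m.astype(np.uint8));i=1+np.argmax(st2[1:,4]);Q=onz(C,[ce[i]],.152)[0];print(nm,"knob",st2[i],ce[i],Q[:2]@ex,Q[:2]@ey)
for C,nm in((T,"top"),(S,"scene")):
    hs=cv2.cvtColor(C["f"],cv2.COLOR_RGB2HSV);m=cv2.inRange(hs,(0,120,120),(6,255,255))|cv2.inRange(hs,(172,120,120),(180,255,255))
    n2,l,st2,ce=cv2.connectedComponentsWithStats(m)
    for i in range(1,n2):
        if st2[i,4]>12 and 220<ce[i][0]<450 and 130<ce[i][1]<240:
            Q=onz(C,[ce[i]],.136)[0];print(nm,"valve",st2[i],ce[i],Q[:2]@ex,Q[:2]@ey)
E
```

```text
tip [0.5922 0.2779 0.144 ] 0.5581631074563292 0.3412450681303677
top knob [282 176   7  12  60] [285.  181.7] 0.5494235986439866 0.04170976979067879
scene knob [333 187  13  16 131] [339.3435 194.4275] 0.5600413031712564 0.037056739343833585
top valve [237 176   7   6  30] [240.     178.6667] 0.5496477910777381 0.18129489613181096
scene valve [378 172   9   8  49] [382.102  175.7143] 0.5565361735540284 0.1782468900604589
```

View pics/s31.png

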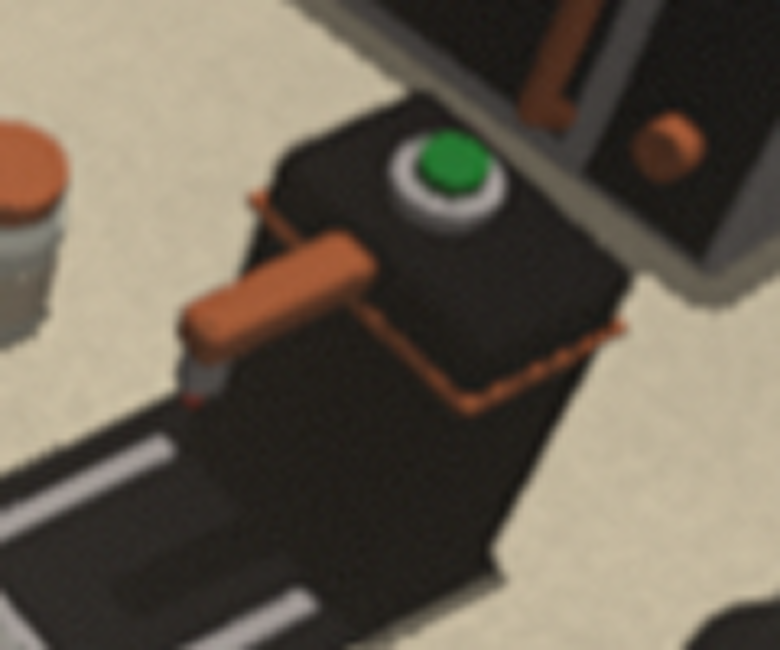

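View pics/t31.png

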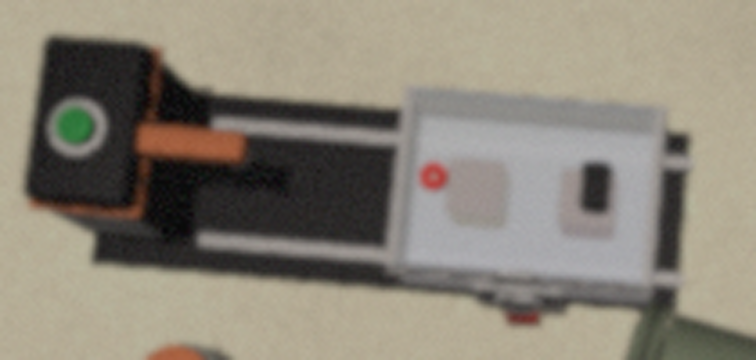

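The tub needs to travel about 163 mm, from valve y'≈0.1815 to tip y'≈0.3445. The knob is at (0.5495, 0.042), and I move there with the gripper open.

Request:
drive_tool --commands '[{"dp": [-0.035, 0, 0], "yaw": 0}, {"dp": [-0.025, -0.025, 0.015], "yaw": 0}, {"dp": [0, -0.033, 0.018], "yaw": 0}, {"dp": [0, -0.033, 0.018], "yaw": 0}, {"dp": [0, -0.033, 0.018], "yaw": 0}, {"dp": [0, -0.033, 0.018], "yaw": 0}, {"dp": [0, -0.033, 0.0166], "yaw": 0}, {"dp": [0, 0, 0], "yaw": 0}]' --gripper -1

```text
time_s: 35.05
tool_pos: [0.5608, -0.0132, 0.2547]
eef_rot: [[0.006, -0.995, 0.101], [0.001, 0.101, 0.995], [-1.0, -0.006, 0.002]]
ft_force: [0.5, -0.5, 0.4]
opening: 0.085
```

```bash
python3 - <<'E'
from h import *
st()
p=ex*.5495+ey*.042
plan(p[0],p[1],.136,83.7)
W=cam("wrist");save(W["f"],"w32")
S=cam("scene");save(S["f"],"s32",(280,80,520,280),3.2)
E
```

```text
t 35.05 x' 0.5588 y' 0.0484 z 0.2547 phi 84.2 open 0.0850 F' 0.5 -0.4 0.4 q [-0.0449  0.2806  1.5613  0.0017  1.2938 -1.515 ]
t 35.0 pos [ 0.5608 -0.0132  0.2547] phi 84.2 open 0.0850 F [ 0.4789 -0.4712  0.3852] q [-0.0449  0.2806  1.5613  0.0017  1.2938 -1.515 ]
yaw total 0.009 (1 rows) dp total [ 0.1187  0.0093 -0.0064] rows 3
```

View pics/w32.png

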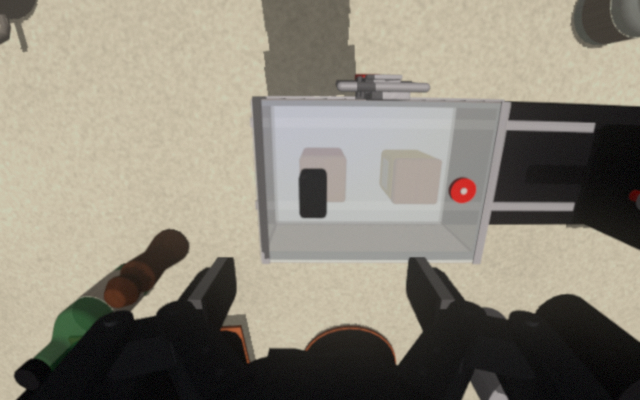

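The knob is at (313,193), the valve at (462,190), and the nozzle's red tip shows at the right edge (636,197). I measure all three in this one view.

```bash
python3 - <<'E'
from h import *
st()
W=cam("wrist");save(W["f"],"w33",(440,150,640,240),4)
hs=cv2.cvtColor(W["f"],cv2.COLOR_RGB2HSV);m=cv2.inRange(hs,(0,150,80),(5,255,255))|cv2.inRange(hs,(174,150,80),(180,255,255))
n2,l,st2,ce=cv2.connectedComponentsWithStats(m)
for i in range(1,n2):
    if st2[i,4]>10: 
        for z in(.136,.144):
            Q=onz(W,[ce[i]],z)[0];print(st2[i],ce[i],z,Q[:2]@ex,Q[:2]@ey)
g=cv2.cvtColor(W["f"],cv2.COLOR_RGB2GRAY);k=(g<50).astype(np.uint8);k[:160]=0;k[225:]=0;k[:,:280]=0;k[:,345:]=0
n2,l,st2,ce=cv2.connectedComponentsWithStats(k)
for i in range(1,n2):
    if st2[i,4]>100: Q=onz(W,[ce[i]],.155)[0];print("knob",st2[i],ce[i],Q[:2]@ex,Q[:2]@ey)
plan(*(ex*.5495+ey*.042),.136,83.7)
E
```

```text
t 35.15 x' 0.5539 y' 0.0459 z 0.2547 phi 84.1 open 0.0855 F' 0.4 0.4 -1.1 q [-0.048   0.2752  1.5691  0.      1.2969 -1.5162]
[361  81   8   2  12] [364.8333  81.3333] 0.136 0.4530480039571067 0.08197435245585001
[361  81   8   2  12] [364.8333  81.3333] 0.144 0.45378797316726 0.08086403762063842
[452 184  26  25 437] [464.6636 195.7666] 0.136 0.5503713156683698 0.1795371502265035
[452 184  26  25 437] [464.6636 195.7666] 0.144 0.5481223880494643 0.1754305837043793
knob [ 304  176   25   47 1115] [315.8987 199.2996] 0.5490548232490673 0.04214126483023501
t 35.2 pos [ 0.5545 -0.0159  0.2548] phi 84.1 open 0.0851 F [-0.5086 -0.0993  0.6313] q [-0.0492  0.2735  1.571  -0.0002  1.2968 -1.5163]
yaw total 0.006 (1 rows) dp total [ 0.1188  0.0034 -0.0031] rows 3
```

View pics/w33.png

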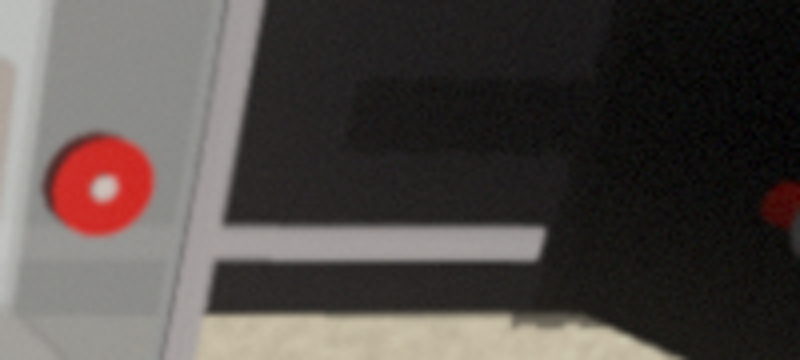

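```bash
python3 - <<'E'
from h import *
W=cam("wrist")
for px in([634,200.5],[635.5,201]):
    Q=onz(W,[px],.144)[0];print(Q,Q[:2]@ex,Q[:2]@ey)
Q=onz(W,[[440+104/4,150+188/4]],.137)[0];print("dot",Q[:2]@ex,Q[:2]@ey)
st()
E
```

```text
[0.5848 0.2791 0.144 ] 0.5506703450518068 0.34162252258525333
[0.5855 0.2808 0.144 ] 0.5511528081373562 0.34340073862504383
dot 0.5504293716750038 0.17973145790421868
t 35.25 x' 0.5523 y' 0.0445 z 0.2549 phi 84.0 open 0.0854 F' -0.2 0.0 -0.8 q [-0.0502  0.2724  1.5722 -0.0002  1.2966 -1.5164]
```

Request:
drive_tool --commands '[{"dp": [0.03, 0.003, -0.003], "yaw": 0}, {"dp": [0.03, 0, 0], "yaw": 0}, {"dp": [0.03, 0, 0], "yaw": 0}, {"dp": [0.019, 0, 0], "yaw": 0}, {"dp": [0.009, 0, 0], "yaw": 0}, {"dp": [0, 0, 0], "yaw": 0}, {"dp": [0, 0, 0], "yaw": 0}, {"dp": [0, 0, 0], "yaw": 0}]'

```text
time_s: 35.92
tool_pos: [0.552, -0.0199, 0.1381]
eef_rot: [[0.004, -0.994, 0.106], [-0.0, 0.106, 0.994], [-1.0, -0.004, 0.0]]
ft_force: [-0.2, 0.6, 0.2]
opening: 0.0854
```

```bash
python3 - <<'E'
from h import *
st()
W=cam("wrist");save(W["f"],"w34")
E
```

```text
t 35.92 x' 0.5509 y' 0.0408 z 0.1381 phi 83.9 open 0.0854 F' -0.2 0.6 0.2 q [-0.0569  0.3587  1.7579 -0.0001  1.0214 -1.5216]
```

View pics/w34.png

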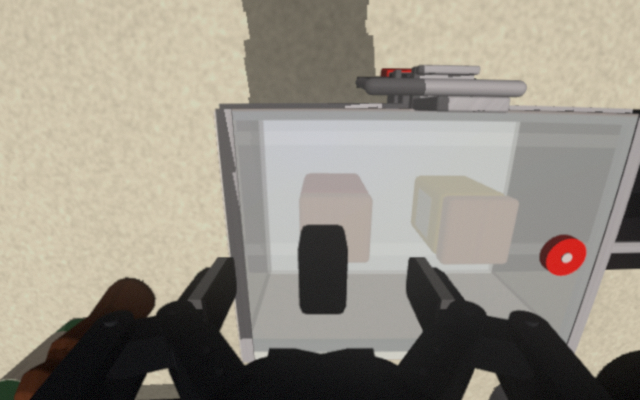

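The knob at (323,268) is centred between the fingers, so I grip it.

Request:
drive_tool --commands '[{"dp": [0, 0, 0], "yaw": 0}, {"dp": [0, 0, 0], "yaw": 0}, {"dp": [0, 0, 0], "yaw": 0}, {"dp": [0, 0, 0], "yaw": 0}, {"dp": [0, 0, 0], "yaw": 0}, {"dp": [0, 0, 0], "yaw": 0}, {"dp": [0, 0, 0], "yaw": 0}, {"dp": [0, 0, 0], "yaw": 0}]' --gripper 1 --force 50

```text
time_s: 36.63
tool_pos: [0.5511, -0.0196, 0.1365]
eef_rot: [[0.0, -0.994, 0.106], [0.0, 0.106, 0.994], [-1.0, -0.0, 0.0]]
ft_force: [-0.6, 1.2, 4.0]
opening: 0.0229
```

```bash
python3 - <<'E'
from h import *
st()
E
```

```text
t 36.63 x' 0.5500 y' 0.0410 z 0.1365 phi 83.9 open 0.0229 F' -0.7 1.2 4.0 q [-0.0565  0.3605  1.7597  0.0002  1.021  -1.5215]
```

Request:
drive_tool --commands '[{"dp": [0, 0, 0.004], "yaw": 0}, {"dp": [0, 0, 0.01], "yaw": 0}, {"dp": [0, 0, 0.012], "yaw": 0}, {"dp": [0, 0, 0.012], "yaw": 0}, {"dp": [0, 0, 0.012], "yaw": 0}, {"dp": [0, 0, 0.012], "yaw": 0}, {"dp": [0, 0, 0.012], "yaw": 0}, {"dp": [0, 0, 0.006], "yaw": 0}]'

```text
time_s: 37.3
tool_pos: [0.5596, 0.0603, 0.1365]
eef_rot: [[0.0, -0.994, 0.105], [-0.001, 0.105, 0.994], [-1.0, -0.001, -0.001]]
ft_force: [-0.9, -3.9, 5.5]
opening: 0.0229
```

```bash
python3 - <<'E'
from h import *
st()
W=cam("wrist");save(W["f"],"w35")
S=cam("scene");save(S["f"],"s35",(280,80,520,280),3.2)
E
```

```text
t 37.30 x' 0.5496 y' 0.1214 z 0.1365 phi 84.0 open 0.0229 F' -0.5 -4.0 5.5 q [ 0.0876  0.3769  1.7332 -0.0013  1.0312 -1.3775]
```

View pics/w35.png

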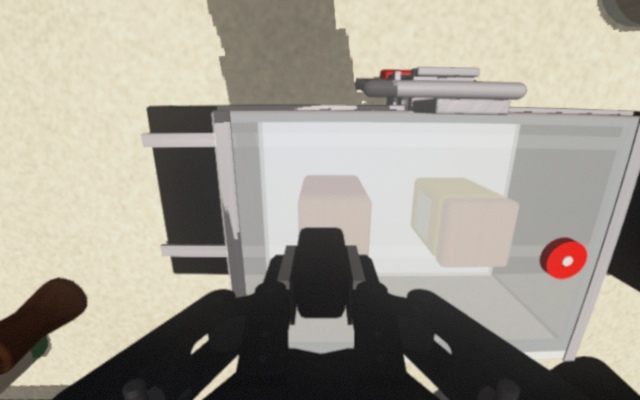

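View pics/s35.png

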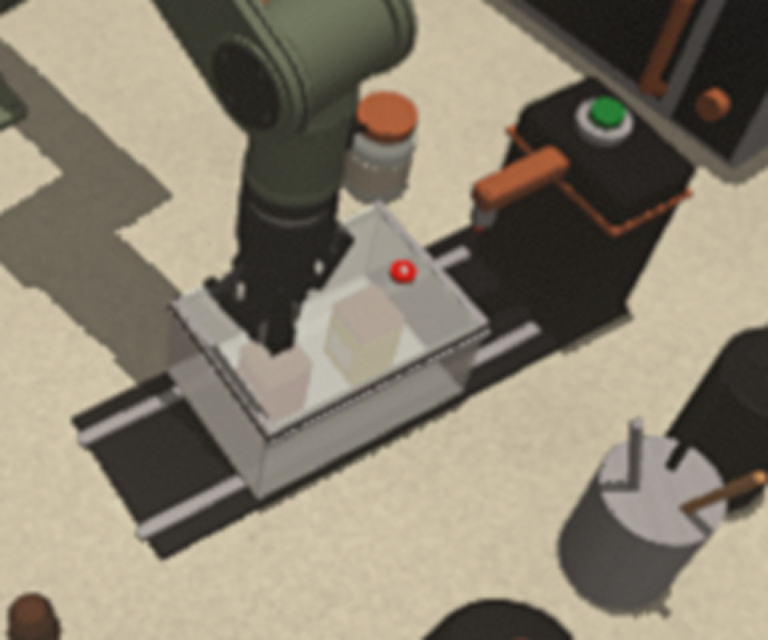

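The tub slides with the knob held. I advance another 70 mm and then fine-measure.

Request:
drive_tool --commands '[{"dp": [0, 0, 0.01], "yaw": 0}, {"dp": [0, 0, 0.012], "yaw": 0}, {"dp": [0, 0, 0.012], "yaw": 0}, {"dp": [0, 0, 0.012], "yaw": 0}, {"dp": [0, 0, 0.012], "yaw": 0}, {"dp": [0, 0, 0.008], "yaw": 0}, {"dp": [0, 0, 0.004], "yaw": 0}, {"dp": [0, 0, 0], "yaw": 0}]'

```text
time_s: 38.07
tool_pos: [0.5671, 0.13, 0.1365]
eef_rot: [[0.001, -0.994, 0.105], [0.0, 0.105, 0.994], [-1.0, -0.001, 0.001]]
ft_force: [-1.3, 0.8, 5.7]
opening: 0.023
```

```bash
cat > al.py <<'E'
from h import *
import sys
k=sys.argv[1]
st()
W=cam("wrist");save(W["f"],"wa"+k,(440,160,640,310),4)
S=cam("scene");save(S["f"],"sa"+k,(380,120,480,195),8)
hs=cv2.cvtColor(S["f"],cv2.COLOR_RGB2HSV)
m=cv2.inRange(hs,(0,120,70),(6,255,255))|cv2.inRange(hs,(172,120,70),(180,255,255))
n2,l,st2,ce=cv2.connectedComponentsWithStats(m)
for i in range(1,n2):
    if 380<ce[i][0]<480 and 120<ce[i][1]<195:
        for z in(.137,.144):
            Q=onz(S,[ce[i]],z)[0];print(st2[i],ce[i],z,Q[:2]@ex,Q[:2]@ey)
E
python3 al.py 1
```

```text
t 38.07 x' 0.5494 y' 0.1914 z 0.1365 phi 83.9 open 0.0230 F' -1.3 0.7 5.7 q [ 0.2054  0.4038  1.6888  0.0004  1.0482 -1.2599]
[421 152   8   7  40] [424.525 155.175] 0.137 0.5570269549577479 0.32561736348916925
[421 152   8   7  40] [424.525 155.175] 0.144 0.5608776768288145 0.3207629937901209
```

View pics/wa1.png

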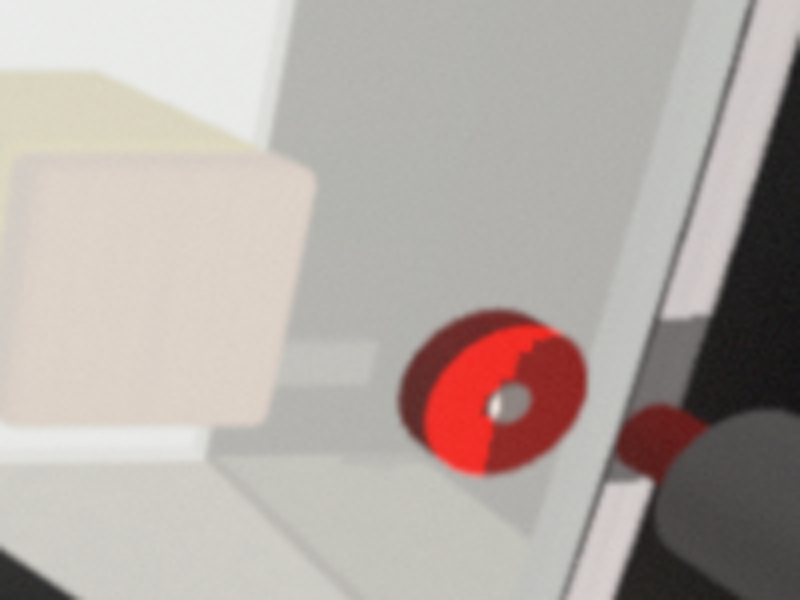

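View pics/sa1.png

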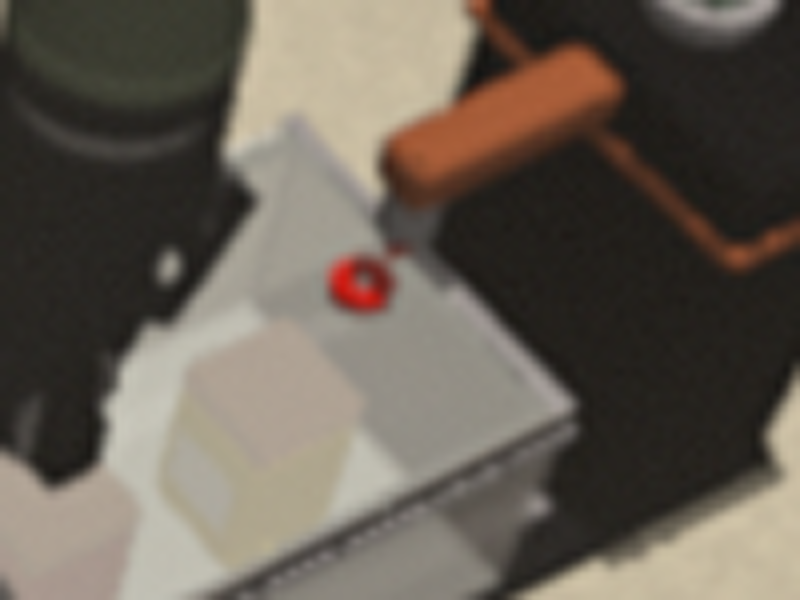

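```bash
python3 - <<'E'
from h import *
W=cam("wrist");S=cam("scene")
def pr(C,n,px,z):
    P=onz(C,[px],z)[0,:2]; print(n,"z",z,"x' %.4f y' %.4f"%(P@ex,P@ey))
f=lambda x,y:[440+x/4,160+y/4]
pr(W,"dot",f(510,402),.1345)
pr(W,"tip near edge",f(617,443),.144);pr(W,"tip bottom px",f(655,478),.144);pr(W,"tip top px",f(655,405),.144)
g=lambda x,y:[380+x/8,120+y/8]
pr(S,"s dot",g(364,282),.1345);pr(S,"s tip",g(398,253),.144)
st()
E
```

```text
dot z 0.1345 x' 0.5511 y' 0.3311
tip near edge z 0.144 x' 0.5524 y' 0.3393
tip bottom px z 0.144 x' 0.5580 y' 0.3468
tip top px z 0.144 x' 0.5467 y' 0.3431
s dot z 0.1345 x' 0.5573 y' 0.3296
s tip z 0.144 x' 0.5579 y' 0.3420
t 38.27 x' 0.5494 y' 0.1914 z 0.1365 phi 83.9 open 0.0232 F' 0.1 2.5 5.3 q [ 0.2049  0.4037  1.6891  0.0013  1.0477 -1.2603]
```

The valve dot is at y'≈0.331 and the nozzle tip centre at ≈0.344, so I move 13 mm more.

Request:
drive_tool --commands '[{"dp": [0, 0, 0.004], "yaw": 0}, {"dp": [0, 0, 0.004], "yaw": 0}, {"dp": [0, 0, 0.003], "yaw": 0}, {"dp": [0, 0, 0.002], "yaw": 0}, {"dp": [0, 0, 0], "yaw": 0}, {"dp": [0, 0, 0], "yaw": 0}, {"dp": [0, 0, 0], "yaw": 0}, {"dp": [0, 0, 0], "yaw": 0}]'

```text
time_s: 38.93
tool_pos: [0.5684, 0.1417, 0.1365]
eef_rot: [[0.0, -0.994, 0.106], [-0.001, 0.106, 0.994], [-1.0, -0.0, -0.001]]
ft_force: [-1.2, -0.7, 4.9]
opening: 0.0232
```

```bash
python3 al.py 2
```

```text
t 38.93 x' 0.5494 y' 0.2032 z 0.1365 phi 83.9 open 0.0232 F' -1.1 -0.8 4.9 q [ 0.2251  0.4097  1.679  -0.0009  1.0527 -1.2392]
[425 150   7   7  37] [427.8919 153.4595] 0.137 0.556770556578261 0.33805598378146084
[425 150   7   7  37] [427.8919 153.4595] 0.144 0.560623324812261 0.33310233915110365
```

View pics/wa2.png

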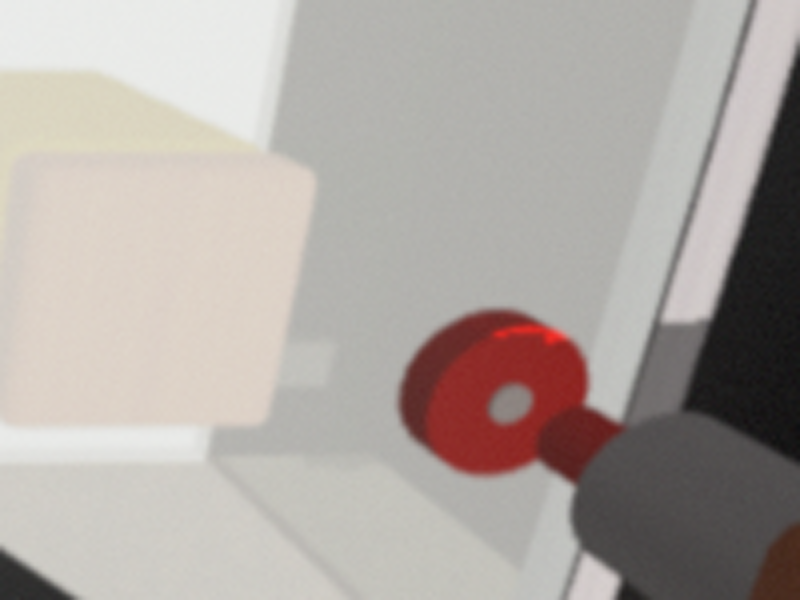

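View pics/sa2.png

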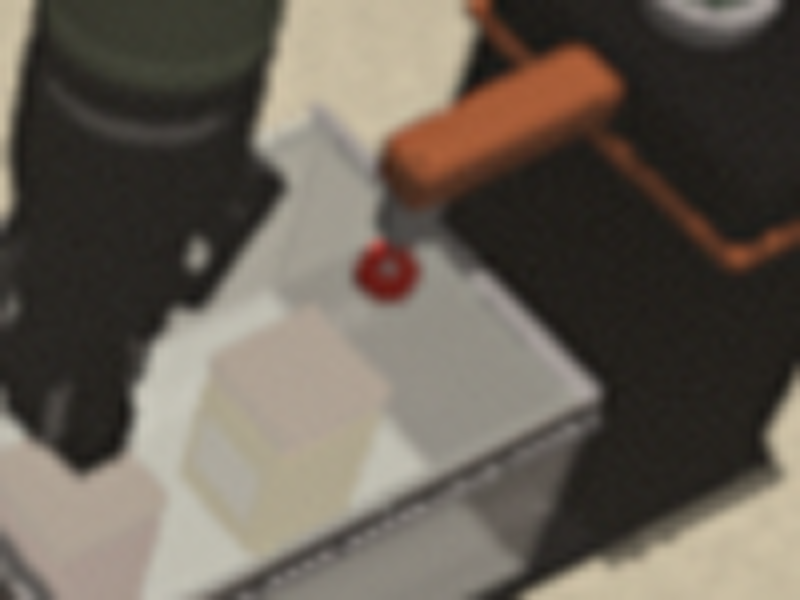

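```bash
python3 - <<'E'
from h import *
st()
W=cam("wrist");S=cam("scene")
def pr(C,n,px,z):
    P=onz(C,[px],z)[0,:2]; print(n,"z",z,"x' %.4f y' %.4f"%(P@ex,P@ey))
f=lambda x,y:[440+x/4,160+y/4]
pr(W,"dot",f(511,403),.1345)
pr(W,"tip near edge",f(538,443),.144);pr(W,"rim lo",f(575,482),.144);pr(W,"rim up",f(572,405),.144)
# predicted tip circle for center y' .344,.346
for yc in(.343,.345,.347):
    print(yc,[ ((proj(W,[np.r_[ex*(.551+.005*np.cos(t))+ey*(yc+.005*np.sin(t)),.144]])[0]-[440,160])*4).round(0).tolist() for t in (-1.57,-.785,-2.356,0,3.14)])
g=lambda x,y:[380+x/8,120+y/8]
pr(S,"s dot",g(389,268),.1345)
X=np.r_[ex*.551+ey*.345,.144]
E
```

```text
t 39.03 x' 0.5494 y' 0.2032 z 0.1365 phi 83.9 open 0.0229 F' -0.9 0.1 5.4 q [ 0.2251  0.4097  1.679  -0.0009  1.0527 -1.2391]
dot z 0.1345 x' 0.5510 y' 0.3429
tip near edge z 0.144 x' 0.5519 y' 0.3393
rim lo z 0.144 x' 0.5580 y' 0.3465
rim up z 0.144 x' 0.5463 y' 0.3425
0.343 [[531.0, 437.0], [534.0, 460.0], [548.0, 413.0], [555.0, 469.0], [576.0, 403.0]]
0.345 [[545.0, 437.0], [548.0, 460.0], [562.0, 413.0], [569.0, 469.0], [590.0, 403.0]]
0.347 [[559.0, 437.0], [562.0, 460.0], [576.0, 413.0], [583.0, 469.0], [604.0, 403.0]]
s dot z 0.1345 x' 0.5566 y' 0.3416
```

The tip centre is at y'≈0.344 and the valve at 0.343, so I nudge slightly further.

Request:
drive_tool --commands '[{"dp": [0, 0, 0.001], "yaw": 0}, {"dp": [0, 0, 0.001], "yaw": 0}, {"dp": [0, 0, 0], "yaw": 0}, {"dp": [0, 0, 0], "yaw": 0}, {"dp": [0, 0, 0], "yaw": 0}, {"dp": [0, 0, 0], "yaw": 0}, {"dp": [0, 0, 0], "yaw": 0}, {"dp": [0, 0, 0], "yaw": 0}]'

```text
time_s: 39.8
tool_pos: [0.5685, 0.1434, 0.1365]
eef_rot: [[0.0, -0.994, 0.106], [-0.001, 0.106, 0.994], [-1.0, -0.0, -0.001]]
ft_force: [-0.6, -2.2, 6.4]
opening: 0.0231
```

```bash
python3 - <<'E'
from h import *
st()
E
```

```text
t 39.80 x' 0.5494 y' 0.2049 z 0.1365 phi 83.9 open 0.0231 F' -0.4 -2.2 6.4 q [ 0.2281  0.4106  1.6774 -0.0015  1.0536 -1.2359]
```

The valve is now at about 0.3446. I release the knob and lift clear.

Request:
drive_tool --commands '[{"dp": [0, 0, 0], "yaw": 0}, {"dp": [0, 0, 0], "yaw": 0}, {"dp": [0, 0, 0], "yaw": 0}, {"dp": [0, 0, 0], "yaw": 0}, {"dp": [0, 0, 0], "yaw": 0}, {"dp": [0, 0, 0], "yaw": 0}, {"dp": [-0.02, 0, 0], "yaw": 0}, {"dp": [-0.03, 0, 0], "yaw": 0}]' --gripper -1

```text
time_s: 40.47
tool_pos: [0.5664, 0.1439, 0.1835]
eef_rot: [[-0.008, -0.994, 0.106], [-0.002, 0.106, 0.994], [-1.0, 0.007, -0.003]]
ft_force: [0.7, 0.3, 0.0]
opening: 0.0851
```

Request:
drive_tool --commands '[{"dp": [-0.03, 0, 0], "yaw": 0}, {"dp": [-0.03, 0, 0], "yaw": 0}, {"dp": [-0.03, 0, 0], "yaw": 0}, {"dp": [-0.02, 0, 0], "yaw": 0}, {"dp": [0, 0, 0], "yaw": 0}, {"dp": [0, 0, 0], "yaw": 0}, {"dp": [0, 0, 0], "yaw": 0}, {"dp": [0, 0, 0], "yaw": 0}]' --gripper 1

```text
time_s: 41.13
tool_pos: [0.5677, 0.1442, 0.2943]
eef_rot: [[-0.003, -0.994, 0.106], [-0.001, 0.106, 0.994], [-1.0, 0.003, -0.001]]
ft_force: [-0.7, -0.8, -0.0]
opening: -0.0002
```

```bash
python3 al.py 3; python3 - <<'E'
from h import *
W=cam("wrist");save(W["f"],"w40")
E
```

```text
t 41.13 x' 0.5485 y' 0.2056 z 0.2943 phi 83.9 open -0.0002 F' -0.6 -0.9 -0.0 q [ 0.2292  0.3076  1.4242 -0.0001  1.4133 -1.2359]
[425 150   7   7  36] [428.0556 153.25  ] 0.137 0.5563837777833089 0.33895864684826743
[425 150   7   7  36] [428.0556 153.25  ] 0.144 0.5602396329704757 0.33399779789686435
```

View pics/w40.png

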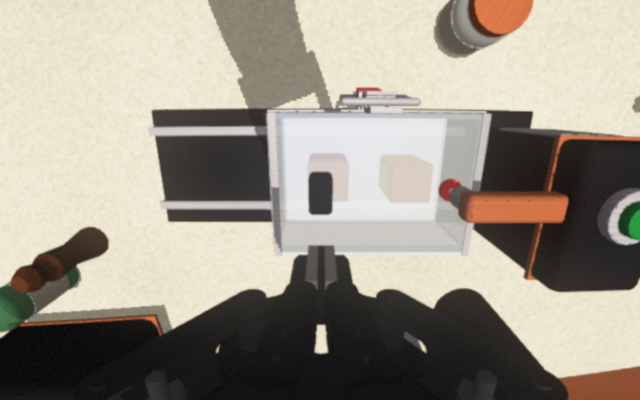

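View pics/sa3.png

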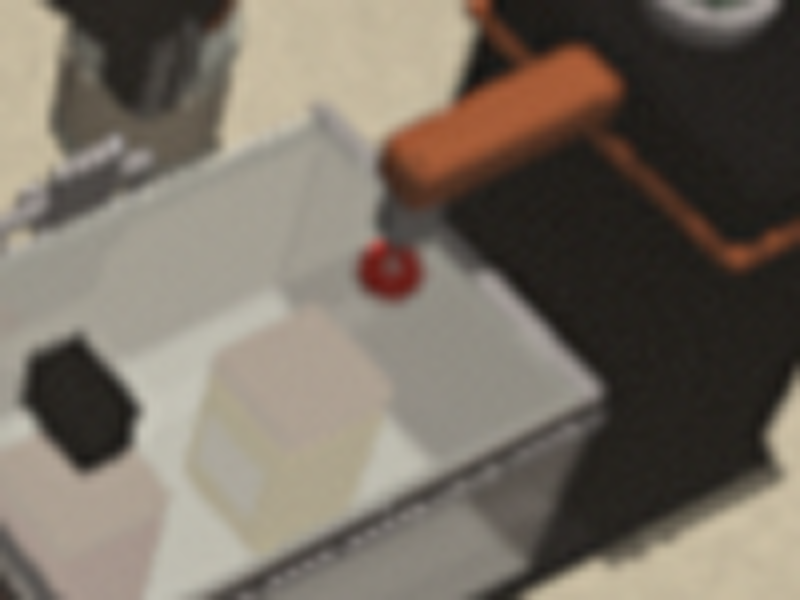

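```bash
python3 - <<'E'
from h import *
S=cam("scene")
def P(x,y,z): return ((proj(S,[np.r_[ex*(x+.0062)+ey*(y-.0015),z]])[0]-[380,120])*8).round(0)
for yc in(.340,.344,.348): print(yc,[P(.551+.005*np.cos(t),yc+.005*np.sin(t),.144).tolist() for t in np.arange(0,6.28,.785)])
print("dot now",P(.551,.3446,.1345))
# where is the axis of valve vs tip: line directly up from dot
print([P(.551,.3446,z).tolist() for z in(.144,.17)])
E
```

```text
0.34 [[398.0, 265.0], [403.0, 258.0], [400.0, 250.0], [391.0, 245.0], [380.0, 246.0], [375.0, 253.0], [378.0, 261.0], [387.0, 266.0]]
0.344 [[407.0, 261.0], [412.0, 254.0], [409.0, 246.0], [399.0, 241.0], [389.0, 242.0], [384.0, 248.0], [387.0, 257.0], [396.0, 262.0]]
0.348 [[415.0, 256.0], [421.0, 250.0], [418.0, 242.0], [408.0, 237.0], [398.0, 238.0], [393.0, 244.0], [396.0, 252.0], [405.0, 257.0]]
dot now [393. 268.]
[[399.0, 251.0], [415.0, 203.0]]
```

```bash
python3 - <<'E'
import cv2
f=cv2.imread("pics/sa1.png");cv2.imwrite("pics/z1.png",cv2.resize(f[170:330,320:480],None,fx=4.5,fy=3.7))
E
```

View pics/z1.png

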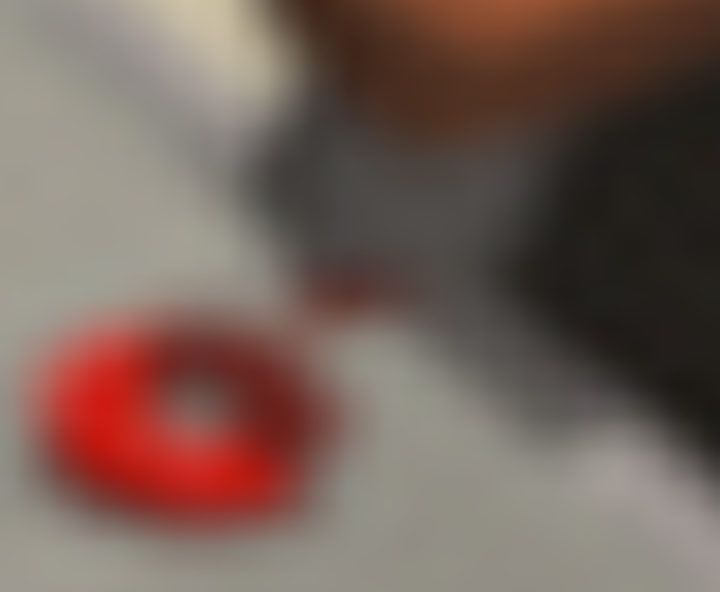

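The scene view agrees: the tip spans 387–411 px against 384–412 predicted for y'=0.344. Valve and nozzle are aligned to about 1–2 mm. Now the button.

Request:
drive_tool --commands '[{"dp": [-0.01, 0, 0.03], "yaw": 0}, {"dp": [0, 0, 0.036], "yaw": 0}, {"dp": [0, 0, 0.036], "yaw": 0}, {"dp": [0, 0, 0.036], "yaw": 0}, {"dp": [0, 0, 0.036], "yaw": 0}, {"dp": [0, 0, 0.03], "yaw": 0}, {"dp": [0, 0, 0], "yaw": 0}, {"dp": [0, 0, 0], "yaw": 0}]'

```text
time_s: 42.0
tool_pos: [0.5897, 0.3486, 0.3047]
eef_rot: [[-0.002, -0.995, 0.103], [-0.001, 0.103, 0.995], [-1.0, 0.001, -0.002]]
ft_force: [0.2, 0.1, 0.3]
opening: -0.0002
```

```bash
python3 - <<'E'
from h import *
st()
W=cam("wrist");save(W["f"],"w41");T=cam("top");S=cam("scene")
for C,n in((W,"w"),(T,"t"),(S,"s")):
    hs=cv2.cvtColor(C["f"],cv2.COLOR_RGB2HSV);m=cv2.inRange(hs,(50,120,60),(80,255,255))
    n2,l,st2,ce=cv2.connectedComponentsWithStats(m)
    for i in range(1,n2):
        if st2[i,4]>25:
            Q=onz(C,[ce[i]],.22)[0];print(n,st2[i],ce[i],Q[:2]@ex,Q[:2]@ey)
E
```

```text
t 42.00 x' 0.5478 y' 0.4112 z 0.3047 phi 84.1 open -0.0002 F' 0.2 0.1 0.3 q [ 0.5173  0.474   1.1417 -0.0004  1.528  -0.9502]
w [ 369  198   38   38 1129] [387.4163 216.7821] 0.5528918166335808 0.4659367769207826
t [137 163   8   6  35] [140.1143 165.5143] 0.547775889302603 0.46682467204220296
s [465 110  10   9  66] [469.6515 114.1667] 0.5470432491265355 0.4724141888432727
```

View pics/w41.png

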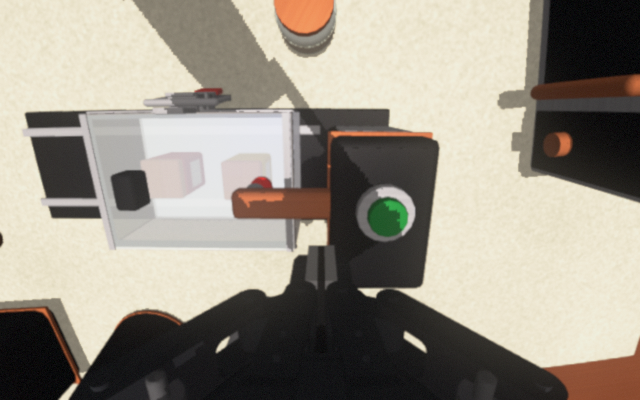

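The button is at (387,217), i.e. (0.552, 0.466). I move above it and descend.

Request:
drive_tool --commands '[{"dp": [0, -0.004, 0.028], "yaw": 0}, {"dp": [0, 0, 0.027], "yaw": 0}, {"dp": [0, 0, 0], "yaw": 0}, {"dp": [0.03, 0, 0], "yaw": 0}, {"dp": [0.03, 0, 0], "yaw": 0}, {"dp": [0.01, 0, 0], "yaw": 0}, {"dp": [0, 0, 0], "yaw": 0}, {"dp": [0, 0, 0], "yaw": 0}]'

```text
time_s: 42.82
tool_pos: [0.6002, 0.4006, 0.237]
eef_rot: [[0.0, -0.994, 0.107], [-0.0, 0.107, 0.994], [-1.0, -0.0, -0.0]]
ft_force: [0.4, 0.6, 0.4]
opening: 0.0002
```

```bash
python3 - <<'E'
from h import *
st()
W=cam("wrist");save(W["f"],"w42")
E
```

```text
t 42.82 x' 0.5526 y' 0.4640 z 0.2370 phi 83.9 open 0.0002 F' 0.3 0.6 0.4 q [ 0.5727  0.557   1.1641 -0.0003  1.4202 -0.8912]
```

View pics/w42.png

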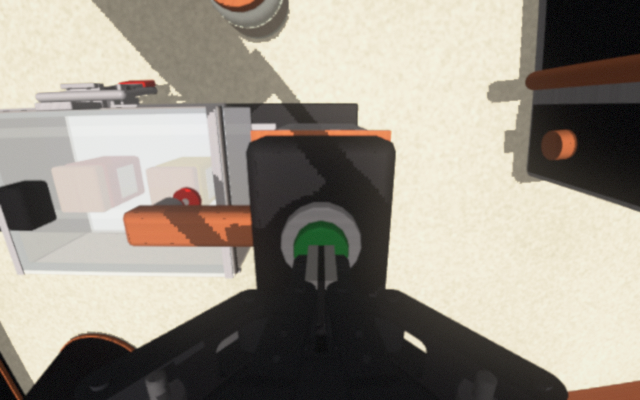

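The fingers are centred over the button at (322,245). One last lever check from this view before pressing.

```bash
python3 - <<'E'
from h import *
W=cam("wrist");save(W["f"],"w43",(20,60,180,120),5)
X=lambda x,y,z:np.r_[ex*x+ey*y,z]
yc=.1022+.1636
for L in(2.0,2.1,2.2,2.25,2.3,2.356):
    a=.8727-L; d=np.array([-np.cos(a),np.sin(a)]); n=np.array([np.sin(a),np.cos(a)])
    t=np.array([.4555,.092])+.062*d+.002*n
    print(L,[((proj(W,[X(t[0],yc+s,t[1])])[0]-[20,60])*5).round(0).tolist() for s in(-.013,.013)])
print("rim front +y corner",((proj(W,[X(.4715,yc+.115,.115)])[0]-[20,60])*5).round(0))
print("rim front mid",((proj(W,[X(.4715,yc+.06,.115),X(.4715,yc-.06,.115)])-[20,60])*5).round(0))
E
```

```text
2.0 [[529.0, 28.0], [644.0, 25.0]]
2.1 [[540.0, 57.0], [654.0, 54.0]]
2.2 [[550.0, 86.0], [663.0, 84.0]]
2.25 [[554.0, 101.0], [667.0, 98.0]]
2.3 [[558.0, 116.0], [670.0, 113.0]]
2.356 [[562.0, 132.0], [674.0, 130.0]]
rim front +y corner [1013.  228.]
rim front mid [[699. 231.]
 [ 55. 246.]]
```

View pics/w43.png

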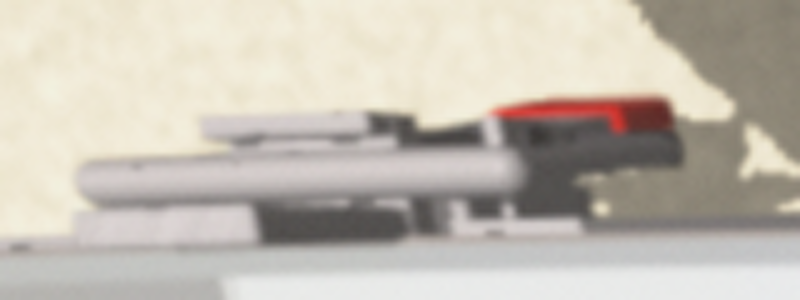

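The lever's red end, at x≈670 and rows 98–130, matches about 2.25–2.3 rad, and the lip is in front of the bar. I press the button.

Request:
drive_tool --commands '[{"dp": [0.006, 0, 0.001], "yaw": 0}, {"dp": [0.004, 0, 0], "yaw": 0}, {"dp": [0.003, 0, 0], "yaw": 0}, {"dp": [0.002, 0, 0], "yaw": 0}, {"dp": [0.002, 0, 0], "yaw": 0}, {"dp": [0, 0, 0], "yaw": 0}, {"dp": [0, 0, 0], "yaw": 0}, {"dp": [0, 0, 0], "yaw": 0}]'

```text
time_s: 43.58
tool_pos: [0.601, 0.4031, 0.2258]
eef_rot: [[0.008, -0.994, 0.105], [0.005, 0.106, 0.994], [-1.0, -0.007, 0.005]]
ft_force: [-3.1, -2.1, 20.2]
opening: 0.0002
```

```bash
python3 - <<'E'
from h import *
st()
E
```

```text
t 43.58 x' 0.5532 y' 0.4666 z 0.2258 phi 83.9 open 0.0002 F' -2.8 -2.4 20.2 q [ 0.5751  0.5603  1.1859 -0.0005  1.3864 -0.8899]
```

20 N against the 5 N button means it's bottomed out. I lift off and do the final checks.

Request:
drive_tool --commands '[{"dp": [-0.01, 0, 0], "yaw": 0}, {"dp": [-0.03, 0, 0], "yaw": 0}, {"dp": [-0.03, 0, 0], "yaw": 0}, {"dp": [0, 0.04, 0], "yaw": 0}, {"dp": [0, 0.04, 0], "yaw": 0}, {"dp": [0, 0.04, -0.01], "yaw": 0}, {"dp": [0, 0, 0], "yaw": 0}, {"dp": [0, 0, 0], "yaw": 0}]'

```text
time_s: 44.25
tool_pos: [0.4772, 0.4049, 0.2895]
eef_rot: [[-0.001, -0.995, 0.103], [-0.001, 0.103, 0.995], [-1.0, 0.0, -0.001]]
ft_force: [0.6, -0.9, 0.4]
opening: 0.0003
```

```bash
python3 - <<'E'
from h import *
st()
W=cam("wrist");save(W["f"],"w44");S=cam("scene");save(S["f"],"s44",(160,60,520,300),2.2)
T=cam("top");save(T["f"],"t44",(100,100,460,290),2.2)
E
```

```text
t 44.25 x' 0.4299 y' 0.4548 z 0.2895 phi 84.1 open 0.0003 F' 0.7 -0.8 0.4 q [ 0.6853  0.3748  1.3362 -0.0002  1.4315 -0.7819]
```

View pics/s44.png

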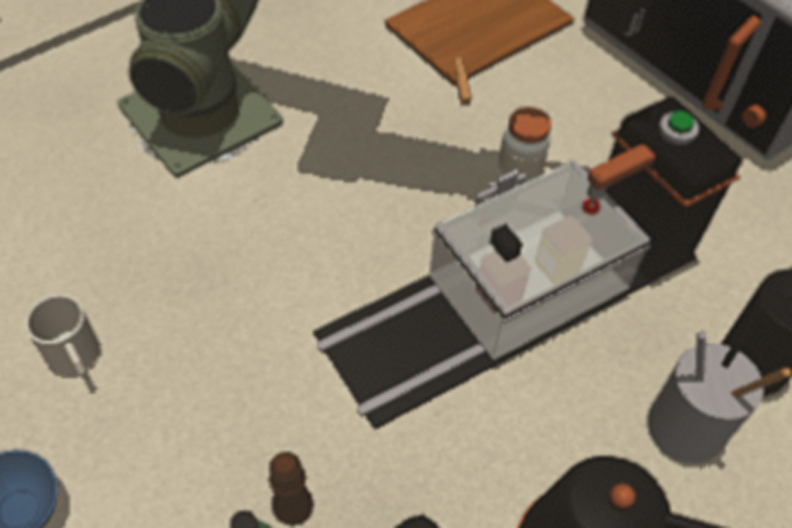

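View pics/w44.png

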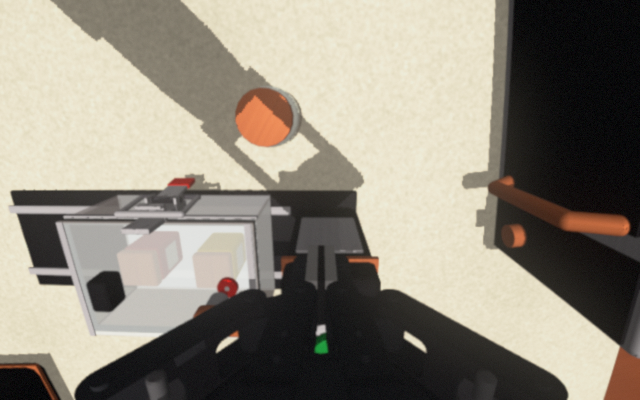

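View pics/t44.png

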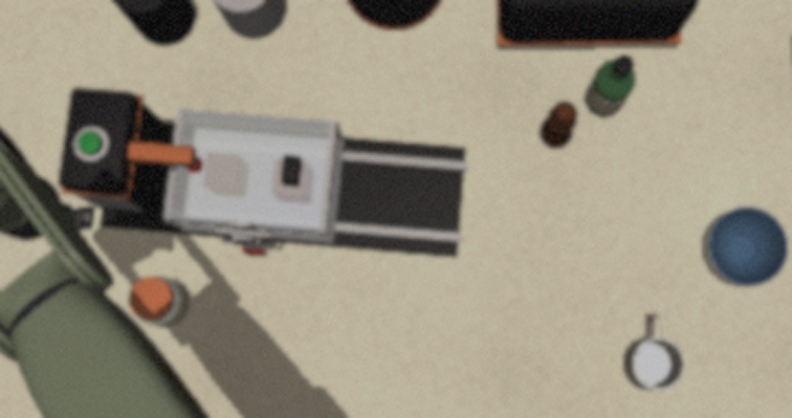

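```bash
python3 - <<'E'
from h import *
T=cam("top");S=cam("scene");save(S["f"],"s45",(440,95,500,140),12)
d=env.get_image("wrist");H=d["hand_eye"]
# w41 stored pose: 
o_pos=np.array([.5897,.3486,.3047]);Rt=np.array([[-.002,-.995,.103],[-.001,.103,.995],[-1,.001,-.002]])
K=np.array([[d["fx"],0,d["cx"]],[0,d["fy"],d["cy"]],[0,0,1]])
Rwc=Rt@H[:3,:3];c=Rt@H[:3,3]+o_pos;R=Rwc.T
W=dict(K=K,k=np.array([d["k1"],0,0,0]),R=R,t=-R@c,c=c)
print(tri([T,W],[[140.3,165],[387.4,216.8]]),tri([S,W],[[469.6,114.2],[387.4,216.8]]))
# width based: 38px wide
for z in(.215,.22,.225,.232):
    a=onz(W,[[369,216.8]],z)[0];b=onz(W,[[407,216.8]],z)[0];print(z,np.linalg.norm(a-b))
Wn=cam("wrist");save(Wn["f"],"w45",(180,240,300,330),6)
E
```

```text
(array([0.594 , 0.3987, 0.2361]), [0.25378315103647114, 1.2412314482177393]) (array([0.5987, 0.4017, 0.2267]), [0.28433224004067886, 0.9631914293716598])
0.215 0.03184757109012226
0.22 0.031160101391018317
0.225 0.0304726316919144
0.232 0.029510174113168964
```

View pics/w45.png

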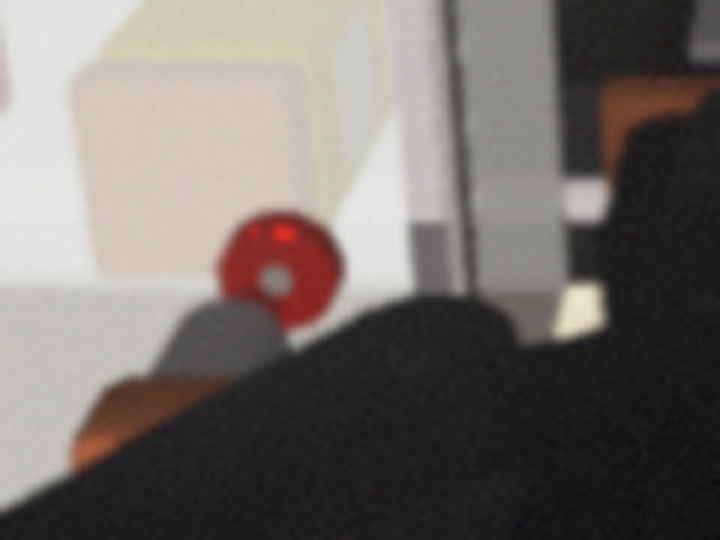

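View pics/s45.png

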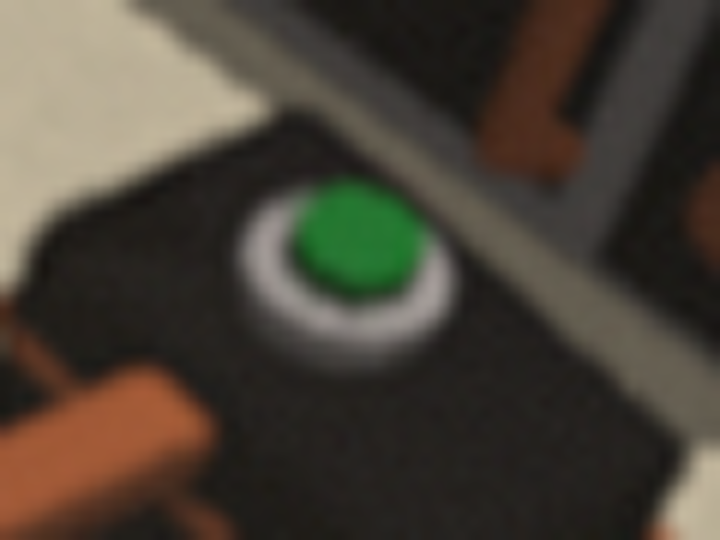

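The button stands about 10 mm above its ring, so a hard stop at 20 N means it was fully in. From the opposite side, the nozzle tip also points at the valve's dot (275,278). Nothing is touching, so I hand in.

```bash
python3 - <<'E'
from station import env
print(env.close_job())
E
```

```text
the job is handed in; nothing more can be done
None
```

The job is done and handed in at about 44 s. Only the yellow and red tins were present. Both went into the tub, then I closed the lid, hooked the loop, pressed the lever down, slid the tub under the nozzle and pressed the start button last.

What my last checks showed:
- **Tins and other items:** both tins stand upright inside the tub. The mug, bowl, mill, oil and sugar looked unmoved in the last pictures.
- **Loop:** close views show the keeper's lip in front of the bar, with the plate behind it.
- **Lever:** the first push left it at about 2.2 rad, which was borderline. A second push met a hard stop at 12 N, and the camera then put it at about 2.25–2.3 rad. I did not measure the seal tilt directly.
- **Valve:** it sits within about 1–2 mm of the nozzle tip. The wrist view gave valve 0.3446 m and tip 0.344 m along the rails. The scene camera reads positions up to 7 mm off from the wrist view; after correcting for that, it agreed.
- **Button:** pressed once to a hard stop at 20 N, against its 5 N spring. I had no direct reading of its travel.

One early move call was refused because of a missing key, and the arm did not move.

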